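# Unstack the kit onto its station mats

## Robot

A 6-joint arm with a two-finger parallel gripper is mounted at the origin on the work surface. World frame = base frame: x ahead of the robot, y to its left, z up, the work surface at z = 0. Lengths are in m, angles in rad, forces in N, time in s.
With the tool pointing down it reaches from about 0.3 to 0.75 m from the base axis. Payload 8.5 kg.
Tool frame: the origin (TCP) lies at the very end of the fingers, on their centre line; the grasp point (between the pads) lies 19 mm behind it (arm.grip_depth is the distance from the TCP to the grasp point, in m); z points along the fingers, y is the direction in which the jaws open and shut (so a half turn about z gives the same grasp; the last joint's range is limited). The gripper opens to 85 mm and grips with 20 to 120 N. Pads are 22 mm wide; open, the fingers measure 114 mm over their backs; the gripper's body (76 mm by 85 mm) begins 54 mm behind the grasp point. The pads swing forward as they close: fully open they stand 13 mm farther back than shut.
Start: joints at [-1.373, 0.381, 1.297, -0, 1.464, -0.215], TCP at [0.221, -0.504, 0.231] pointing down, gripper open.
Joint ranges: [-3.11, 3.11], [-0.89, 2.33], [0.22, 2.48], [-1.42, 4.56], [0.17, 2.85], [-2.88, 2.88]. Speed limits (rad/s): [2.39, 2.39, 3.14, 3.14, 3.14, 3.14].

## Interface

Orientations are given as a unit quaternion [x, y, z, w].
In Python, from station import arm gives the robot as it stands.
- The arm moves only by the tool servo_tool, never from a script. Its argument "targets" is a list of rows, each an object of numbers: "dx", "dy", "dz": the shift along the tool's x, y, z as a fraction of full scale; "ax", "ay", "az": the turn, a rotation vector about the tool's x, y, z as a fraction of full scale; "hand": the opening, from 0 (shut) to 1 (fully open). In form: [{"dx": .., "dy": .., "dz": .., "ax": .., "ay": .., "az": .., "hand": ..}, ...]. A call has 1 to 5 rows; each row shifts and turns the commanded pose from where the row before left it, along the tool's axes as they then stand; what a row does not reach is not made up. Full scale, the value 1, is 0.025 m for a shift and 0.15 rad for a turn. A row lasts 1/8 s, in which the tool goes at most 62.5 mm and 10.7 degrees, less where a joint would pass 70% of its speed; a pose out of reach is approached as far as the arm can. A call with a number of a shift or a turn outside -1 to 1 is refused whole. A call with a gripper value outside its range is refused whole. The fingers move at their own pace and stop on an object; "force" is the grip in N (left out, the last holds). Time passes only in rows, so rows that do not move let the fingers close. It gives the time, the measured TCP pose, the force and the opening at its end, in the units of the state.
- arm.sense(): the state, without advancing time (a new reading comes with each control period).
- arm.snapshot(name): name is "scene" or "side" or "wrist"; returns (picture, depth): 400x640x3 uint8, red, green, blue; 400x640 float32, m along the optical axis (not along the pixel's ray), 0 where there is no reading.
- arm.camera_model(name): a dict with "fx", "fy", "cx", "cy" (pixels), "pose" (4x4, takes a point from camera to world coordinates); the wrist camera has in their place "tool_from_camera" (4x4, takes a point from camera to tool coordinates, whose origin is the TCP and whose axes are the flange's). Camera axes: x right, y up, looking along -z (the intrinsics and any distortion apply to the point x, -y, -z); pixel columns grow to the right and rows downward; lengths in m; the calibration is good to about 2 mm. A picture is of the moment at which its call begins: read the wrist's pose just before it. camera_model takes no time and is no camera call.
- arm.close_job(): hands the job in, once; it reports no verdict.
The state is a dict: "t": time; "joint_positions": joint angles; "qd": joint speeds; "joint_torque": joint torques, N m; "eef_pos": TCP position; "tool_rot": TCP orientation; "wrist_force": force on the tool from outside, world axes, zero at the start; "moment": the same for the moment, N m; "gripper_width": finger opening in m.
Only numpy, scipy, OpenCV 4.12 (cv2) and the standard library are available. Lean on these libraries where they do the work, as an engineer would, in place of code of your own. Each camera call takes 0.05 s, during which the arm holds its last target. There are 200 camera calls.

## Task

Take down the stack of kit on the tattoo bench and lay it out: stand the machine grip in the small steel dish, the lidded jar in the middle of the round mat, the carton in the middle of the square mat and squared up with it, and the long steel tin in the middle of the long mat, lined up with it. Clear everything off the tin before you shift it, keep everything upright and set it down rather than dropping it, and leave the two little black ink bottles alone.

Things in the scene. Friction and masses are not known exactly. Their poses are not given: they have to be found in the camera images.
- tin_mid (a point): long flat box of brushed steel with a dark seam, 150 mm long (its y axis) x 56 mm wide (its x axis) x 34 mm high, about 0.3 kg; the bottom of the stack, standing on the bench. The point is its centre, 17 mm above its underside; z is up.
- jar_mid (a point): round jar of amber glass with a white flat lid, 44 mm across the lid (42 mm across the glass), 40 mm high, about 0.12 kg; at the start it stands on the tin, about 42 mm from the tin's middle towards one of its two ends, with the grip standing on its lid. The point is its centre, 20 mm above its underside; z is up.
- carton_mid (a point): square cardboard carton with a paper band, 44 x 44 mm (sides along its x and y axes) x 40 mm high, about 0.09 kg; at the start it stands on the tin, about 42 mm from the tin's middle towards the other end, nearly parallel to the tin. The point is its centre, 20 mm above its underside; z is up.
- grip_mid (a point): tattoo-machine grip: small upright ribbed aluminium tube with a dark bore in its top, 48 mm high, 26 mm across its middle, with a 32 mm flange 7 mm high at the foot and a 30 mm collar 7 mm high at the top, about 0.08 kg; at the start it stands on the jar's lid. The point is its centre, 24 mm above its underside; z is up.
- dish: small round shallow steel dish fixed to the bench, place for the grip: 66 mm across outside, 58 mm inside, inner floor 3 mm and rim 10 mm above the bench. Origin: its centre, at bench height.
- round_mat: round black rubber mat fixed to the bench, 74 mm across, 4 mm thick, place for the jar. Origin: its centre, at bench height.
- square_mat: square black rubber mat fixed to the bench, 74 x 74 mm (sides along its x and y axes), 4 mm thick, place for the carton. Origin: its centre, at bench height.
- long_mat: long black rubber mat fixed to the bench, 180 mm (its y axis) x 86 mm (its x axis), 4 mm thick, place for the tin. Origin: its centre, at bench height.
- ink_far_mid (a point): loose bystander: small black ink bottle with a white nozzle, 34 mm across, 88 mm high, the one farther from the robot; to be left alone. The point lies on its axis, 30 mm above the bench.
- ink_near_mid (a point): loose bystander: a like small black ink bottle, 34 mm across, 88 mm high, the one nearer the robot; to be left alone. The point lies on its axis, 30 mm above the bench.
Things that resemble listed ones, but are neither listed nor needed, are in the scene too. Leave any yellow look-alike of the part that bears jar_mid alone. Leave any blue or yellow look-alike of the part that bears tin_mid alone.

How it is judged:
By the outcome, as a careful person would: the job done as asked, in the order asked, and still so for the second after the job is handed in, with the robot touching nothing.
It also fails if it takes over 118 s, if anything falls off the work surface, if the arm or the gripper's body presses on something with over 40 N, if the wrist force passes 120 N, or if a joint passes its speed limit or range.

## Working session

There is one attempt and no reset: what is moved stays moved. The work goes in short steps, Python scripts to look and compute and a tool call to move; the robot and the scene stay as the last step left them, time stands still between calls to the robot, and variables do not carry over. Pictures are saved under pics/ and viewed, about 12 in all and at most 16, crops included, and the job is handed in when it is done.

Besides the shell and the picture viewer there is one more tool, called after "Request:" as name(argument=value, ...) on one line, values as JSON. servo_tool: Moves the arm, as the interface text tells. Its arguments: {"type":"object","properties":{"targets":{"type":"array","items":{"type":"object","properties":{"dx":{"type":"number","minimum":-1,"maximum":1},"dy":{"type":"number","minimum":-1,"maximum":1},"dz":{"type":"number","minimum":-1,"maximum":1},"ax":{"type":"number","minimum":-1,"maximum":1},"ay":{"type":"number","minimum":-1,"maximum":1},"az":{"type":"number","minimum":-1,"maximum":1},"hand":{"type":"number"}}}},"force":{"type":"number"}},"required":["targets"]}

```bash
ls; mkdir -p pics; cat > h.py <<'E'
import numpy as np, cv2
from station import arm
def snap(n,name):
    s=arm.sense(); im,d=arm.snapshot(n); m=arm.camera_model(n)
    cv2.imwrite(f'pics/{name}.png',im[:,:,::-1]); np.savez(f'pics/{name}.npz',im=im,d=d)
    if n=='wrist':
        from scipy.spatial.transform import Rotation as R
        T=np.eye(4);T[:3,:3]=R.from_quat(s['tool_rot']).as_matrix();T[:3,3]=s['eef_pos'];P=T@m['tool_from_camera']
    else: P=np.array(m['pose'])
    return im,d,m,P
def cloud(d,m,P):
    v,u=np.mgrid[:d.shape[0],:d.shape[1]]
    c=np.stack([(u-m['cx'])/m['fx']*d,-(v-m['cy'])/m['fy']*d,-d],-1)
    return c@P[:3,:3].T+P[:3,3]
E
python3 - <<'E'
from h import *
for n in ['scene','side','wrist']:
    im,d,m,P=snap(n,n+'0'); print(n,{k:v for k,v in m.items() if k!='pose'},P.round(3).tolist(),(d>0).mean())
print(arm.sense())
E
```

```text
pics
scene {'fx': 462.15160624282976, 'fy': 462.15160624282976, 'cx': 326.03019388055947, 'cy': 197.94166097918944} [[-0.001, -0.883, 0.469, 0.986], [1.0, -0.0, 0.001, -0.022], [-0.001, 0.469, 0.883, 1.022], [0.0, 0.0, 0.0, 1.0]] 0.9959765625
side {'fx': 456.7699575628152, 'fy': 456.7699575628152, 'cx': 322.79409602892963, 'cy': 198.16340017649495} [[0.988, 0.065, -0.138, 0.316], [-0.151, 0.55, -0.821, -0.984], [0.022, 0.832, 0.554, 0.704], [0.0, 0.0, 0.0, 1.0]] 0.99607421875
wrist {'fx': 347.4930903663861, 'fy': 347.4930903663861, 'cx': 319.2168413182731, 'cy': 197.68970407219132, 'tool_from_camera': array([[ 1.51621899e-04,  9.59895995e-01,  2.80356302e-01,
         7.14966435e-02],
       [ 9.99999497e-01, -4.23466447e-04,  9.09064362e-04,
        -2.28189816e-04],
       [ 9.91328727e-04,  2.80356024e-01, -9.59895576e-01,
        -1.43142362e-01],
       [ 0.00000000e+00,  0.00000000e+00,  0.00000000e+00,
         1.00000000e+00]])} [[0.401, 0.879, 0.257, 0.286], [-0.916, 0.386, 0.11, -0.475], [-0.002, -0.28, 0.96, 0.374], [0.0, 0.0, 0.0, 1.0]] 0.99594140625
{'t': 0.15, 'joint_positions': array([-1.37329798e+00,  3.81066459e-01,  1.29800020e+00,  3.06644658e-05,
        1.46360335e+00, -2.15300620e-01]), 'qd': array([-0.00052027, -0.00118022, -0.00450417,  0.0005022 ,  0.00139117,
        0.00019905]), 'joint_torque': array([ 2.44934185e-03, -4.48622561e+01, -2.31344515e+01, -1.25362371e-04,
        3.79918449e-03,  2.56007218e-05]), 'eef_pos': array([ 0.22061002, -0.50359379,  0.23086923]), 'tool_rot': array([ 9.78775333e-01,  2.04935497e-01,  2.00375217e-05, -5.38520709e-04]), 'wrist_force': array([-0.54168825, -0.3575889 , -0.52694275]), 'moment': array([-0.02984909,  0.01639471, -0.00494784]), 'gripper_width': 0.08563760342197935}
```

View pics/scene0.png

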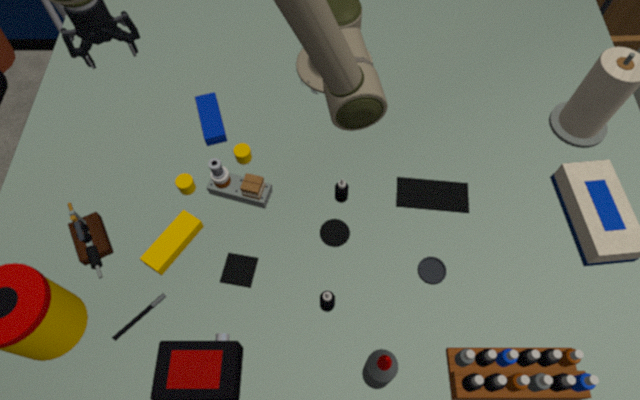

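View pics/side0.png

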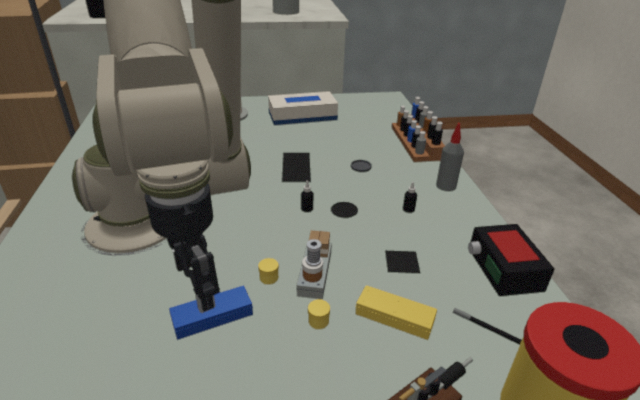

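The scene view shows the stack at about (240,185), with the grip and jar at its left end and the carton at its right. The long mat is at (433,195), round mat (335,232), square mat (239,270), dish (432,270) and inks at (341,190) and (327,300). The side view agrees.

```bash
cat > m1.py <<'E'
from h import *
def ray(uv,m,P,z):
    uv=np.atleast_2d(uv).astype(float)
    c=np.stack([(uv[:,0]-m['cx'])/m['fx'],-(uv[:,1]-m['cy'])/m['fy'],-np.ones(len(uv))],-1)@P[:3,:3].T
    return P[:3,3]+c*((z-P[2,3])/c[:,2])[:,None]
if __name__=='__main__':
    for n in ['scene','side']:
        f=np.load(f'pics/{n}0.npz');im,d=f['im'],f['d'];m=arm.camera_model(n);P=np.array(m['pose'])
        W=cloud(d,m,P); gray=im.max(-1)
        ROI={'scene':dict(long=(433,195),round=(335,232),square=(239,270),dish=(432,270),inkn=(341,190),inkf=(327,300)),
             'side':dict(long=(296,167),round=(344,209),square=(403,262),dish=(361,165),inkn=(307,200),inkf=(410,202))}[n]
        mask=(gray<70).astype(np.uint8)
        k,lab,st,ce=cv2.connectedComponentsWithStats(mask)
        for nm,(u,v) in ROI.items():
            l=lab[v,u]
            if nm=='dish' or l==0: print(n,nm,'px',im[v,u],'W',W[v,u].round(3)); continue
            if nm in('long','square','round'):
                c=cv2.findContours((lab==l).astype(np.uint8),cv2.RETR_EXTERNAL,cv2.CHAIN_APPROX_NONE)[0][0][:,0]
                p=ray(c,m,P,.004)[:,:2].astype(np.float32)*1000
                print(n,nm,cv2.minAreaRect(p),p.min(0),p.max(0))
            else:
                p=W[lab==l]; print(n,nm,st[l],np.median(p,0).round(3),p.min(0).round(3),p.max(0).round(3))
        # stack: everything above bench in the region, by height slices
        reg=(W[...,0]>.2)&(W[...,0]<.6)&(W[...,1]>-.4)&(W[...,1]<-.12)
        sat=im.max(-1).astype(int)-im.min(-1)
        for a,b in [(.025,.05),(.066,.085),(.112,.135)]:
            k=(reg&(W[...,2]>a)&(W[...,2]<b)).astype(np.uint8)
            q,l2,s2,_=cv2.connectedComponentsWithStats(k)
            for i in range(1,q):
                if s2[i,4]>25:
                    p=W[l2==i]; r=cv2.minAreaRect((p[:,:2]*1000).astype(np.float32))
                    print(n,'z',a,s2[i],'med',np.median(p,0).round(3),'rect',np.round(r[0],1),np.round(r[1],1),round(r[2],1),im[l2==i].mean(0).round())
E
python3 m1.py
```

```text
scene long ((434.36456298828125, 241.5494384765625), (177.68927001953125, 84.18893432617188), 84.15521240234375) [384.05255 150.30318] [483.70325 333.28986]
scene round ((537.73046875, -3.87054443359375), (69.32695007324219, 70.15121459960938), 77.89413452148438) [502.8295  -38.11784] [573.4205   31.55747]
scene square ((631.7556762695312, -224.78245544433594), (71.27590942382812, 71.65514373779297), 79.60279846191406) [ 591.1645 -265.3396] [ 670.79333 -184.35616]
scene dish px [59 56 66] W [0.633 0.22  0.005]
scene inkn [335 184  13  18 186] [0.451 0.012 0.042] [ 0.433 -0.022  0.   ] [0.986 0.027 1.022]
scene inkf px [103 102  99] W [ 0.72  -0.021  0.065]
scene z 0.025 [199 111  28  30 593] med [ 0.244 -0.325  0.036] rect [ 237.2 -326.2] [93.8 56.3] 17.0 [ 19.  60. 134.]
scene z 0.025 [234 143  17  17 234] med [ 0.328 -0.237  0.041] rect [ 326.9 -237.8] [43.2 42. ] 6.8 [166. 138.  10.]
scene z 0.025 [175 173  20  18 265] med [ 0.418 -0.371  0.041] rect [ 415.6 -372.4] [43.9 42.1] 78.9 [167. 139.  10.]
scene z 0.025 [207 173  66  31 734] med [ 0.436 -0.242  0.036] rect [ 426.5 -237. 
[... 1474 characters left out ...]
.025 [205 286  48  36 920] med [ 0.245 -0.337  0.034] rect [ 236.4 -330. ] [93.  60.1] 17.2 [ 54.  84. 143.]
side z 0.025 [ 356  286   58   30 1024] med [ 0.541 -0.372  0.034] rect [ 550.  -374.1] [ 59.3 108.8] 55.1 [186. 166.  84.]
side z 0.025 [307 300  23  22 396] med [ 0.415 -0.381  0.039] rect [ 415.3 -376.3] [43.9 43.2] 70.6 [174. 156.  81.]
side z 0.066 [308 231  22  16 230] med [ 0.445 -0.202  0.074] rect [ 440.4 -202. ] [48.4 44. ] 74.9 [137. 114.  87.]
side z 0.066 [302 257  21  16 214] med [ 0.412 -0.294  0.074] rect [ 413.3 -287.3] [34.6 43.5] 69.5 [138. 136. 133.]
side z 0.112 [306 240  15  13 151] med [ 0.416 -0.287  0.122] rect [ 416.7 -283.1] [30.2 28. ] 81.8 [125. 125. 126.]
```

Request:
servo_tool(targets=[{"az": -0.98, "hand": 1}, {"az": -0.98, "hand": 1}, {"az": -0.98, "hand": 1}, {"az": -0.98, "hand": 1}, {"az": -0.98, "hand": 1}], force=30)

```text
schema error: expected keys dx, dy, dz, ax, ay, az, hand
```

Request:
servo_tool(targets=[{"az": -0.97, "hand": 1}, {"dx": 0.96, "dy": 0.39, "hand": 1}, {"dx": 0.96, "dy": 0.39, "hand": 1}, {"dx": 0.96, "dy": 0.39, "hand": 1}, {"dx": 0.96, "dy": 0.39, "hand": 1}])

```text
schema error: expected keys dx, dy, dz, ax, ay, az, hand
```

Request:
servo_tool(targets=[{"dx": 0.96, "dy": 0.39, "hand": 1}, {"dx": 0.96, "dy": 0.39, "hand": 1}, {"dx": 0.96, "dy": 0.39, "hand": 1}, {"dx": 0.96, "dy": 0.39, "hand": 1}, {"dx": 0.96, "dy": 0.39, "hand": 1}])

```text
schema error: expected keys dx, dy, dz, ax, ay, az, hand
```

Request:
servo_tool(targets=[{"dx": 0.96, "dy": 0.39, "hand": 1}, {"dx": 0.96, "dy": 0.39, "hand": 1}, {"dx": 0.96, "dy": 0.39, "hand": 1}, {"dx": 0.9, "dy": 0.32, "hand": 1}, {"hand": 1}])

```text
schema error: expected keys dx, dy, dz, ax, ay, az, hand
```

```bash
cat >> h.py <<'E'
def st():
    from scipy.spatial.transform import Rotation as R
    s=arm.sense();r=R.from_quat(s['tool_rot']).as_matrix()
    print('t',round(s['t'],2),'pos',(s['eef_pos']*1000).round(1),'yaw',np.degrees(np.arctan2(r[1,0],r[0,0])).round(2),'zax',r[:,2].round(4),'F',s['wrist_force'].round(1),'w',round(s['gripper_width']*1000,1))
    return s
def go(x,y,z=None,yaw=None):
    "print tool-axes shift (units of full scale) from measured pose; turn is done first"
    from scipy.spatial.transform import Rotation as R
    s=arm.sense();r=R.from_quat(s['tool_rot']).as_matrix();p=s['eef_pos']
    y0=np.arctan2(r[1,0],r[0,0]); ps=y0 if yaw is None else np.radians(yaw)
    D=np.array([x/1000-p[0],y/1000-p[1]])
    print('dx',round((D@[np.cos(ps),np.sin(ps)])/.025,2),'dy',round((D@[np.sin(ps),-np.cos(ps)])/.025,2),'dz',None if z is None else round((p[2]-z/1000)/.025,2),'az',round((y0-ps)/.15,2))
E
cat > m2.py <<'E'
from h import *
import sys
def slices(nm,cam,reg,sl):
    im,d,m,P=snap(cam,nm); W=cloud(d,m,P)*1000
    r=(W[...,0]>reg[0])&(W[...,0]<reg[1])&(W[...,1]>reg[2])&(W[...,1]<reg[3])
    for a,b in sl:
        q,l,s,_=cv2.connectedComponentsWithStats((r&(W[...,2]>a)&(W[...,2]<b)).astype(np.uint8))
        for i in range(1,q):
            if s[i,4]>60:
                p=W[l==i]; t=cv2.minAreaRect(p[:,:2].astype(np.float32)); c,rad=cv2.minEnclosingCircle(p[:,:2].astype(np.float32))
                print((a,b),s[i],'med',np.median(p,0).round(1),'rect',np.round(t[0],1),np.round(t[1],1),round(t[2],1),'circ',np.round(c,1),round(rad,1),im[l==i].mean(0).round())
    return im,d,m,P,W
E
python3 - <<'E'
from m2 import *
st()
slices('w1','wrist',(330,520,-350,-140),[(26,42),(67,80),(112,130)])
E
```

```text
t 0.15 pos [ 220.6 -503.6  230.9] yaw 23.65 zax [-2.0e-04  1.1e-03 -1.0e+00] F [-0.5 -0.4 -0.5] w 85.6
```

View pics/w1.png

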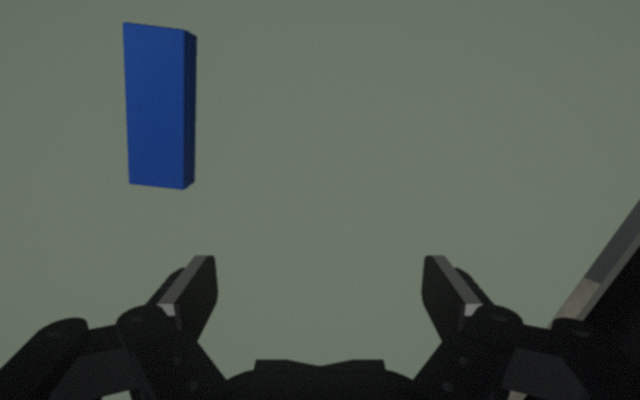

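All keys are required in each row, so I'm resending in full. The picture showed only the blue look-alike and the fingers.

Request:
servo_tool(targets=[{"dx": 0, "dy": 0, "dz": 0, "ax": 0, "ay": 0, "az": -0.98, "hand": 1}, {"dx": 0, "dy": 0, "dz": 0, "ax": 0, "ay": 0, "az": -0.98, "hand": 1}, {"dx": 0, "dy": 0, "dz": 0, "ax": 0, "ay": 0, "az": -0.98, "hand": 1}, {"dx": 0, "dy": 0, "dz": 0, "ax": 0, "ay": 0, "az": -0.98, "hand": 1}, {"dx": 0, "dy": 0, "dz": 0, "ax": 0, "ay": 0, "az": -0.98, "hand": 1}], force=30)

```text
t: 0.82
eef_pos: [0.2206, -0.5037, 0.2311]
tool_rot: [0.838, 0.545, 0.0, -0.0]
wrist_force: [0.3, -0.1, 0.3]
gripper_width: 0.0855
```

Request:
servo_tool(targets=[{"dx": 0, "dy": 0, "dz": 0, "ax": 0, "ay": 0, "az": -0.97, "hand": 1}, {"dx": 0.96, "dy": 0.39, "dz": 0, "ax": 0, "ay": 0, "az": 0, "hand": 1}, {"dx": 0.96, "dy": 0.39, "dz": 0, "ax": 0, "ay": 0, "az": 0, "hand": 1}, {"dx": 0.96, "dy": 0.39, "dz": 0, "ax": 0, "ay": 0, "az": 0, "hand": 1}, {"dx": 0.96, "dy": 0.39, "dz": 0, "ax": 0, "ay": 0, "az": 0, "hand": 1}])

```text
t: 1.45
eef_pos: [0.2848, -0.4214, 0.2312]
tool_rot: [0.798, 0.602, 0.0, -0.0]
wrist_force: [-0.3, -0.0, -0.8]
gripper_width: 0.0855
```

Request:
servo_tool(targets=[{"dx": 0.96, "dy": 0.39, "dz": 0, "ax": 0, "ay": 0, "az": 0, "hand": 1}, {"dx": 0.96, "dy": 0.39, "dz": 0, "ax": 0, "ay": 0, "az": 0, "hand": 1}, {"dx": 0.96, "dy": 0.39, "dz": 0, "ax": 0, "ay": 0, "az": 0, "hand": 1}, {"dx": 0.96, "dy": 0.39, "dz": 0, "ax": 0, "ay": 0, "az": 0, "hand": 1}, {"dx": 0.96, "dy": 0.39, "dz": 0, "ax": 0, "ay": 0, "az": 0, "hand": 1}])

```text
t: 2.08
eef_pos: [0.3646, -0.3193, 0.2312]
tool_rot: [0.798, 0.603, 0.0, -0.0]
wrist_force: [0.0, -0.1, 0.7]
gripper_width: 0.0853
```

Request:
servo_tool(targets=[{"dx": 0.96, "dy": 0.39, "dz": 0, "ax": 0, "ay": 0, "az": 0, "hand": 1}, {"dx": 0.96, "dy": 0.39, "dz": 0, "ax": 0, "ay": 0, "az": 0, "hand": 1}, {"dx": 0.96, "dy": 0.39, "dz": 0, "ax": 0, "ay": 0, "az": 0, "hand": 1}, {"dx": 0.9, "dy": 0.32, "dz": 0, "ax": 0, "ay": 0, "az": 0, "hand": 1}, {"dx": 0, "dy": 0, "dz": 0, "ax": 0, "ay": 0, "az": 0, "hand": 1}])

```text
t: 2.7
eef_pos: [0.4263, -0.2385, 0.2312]
tool_rot: [0.797, 0.603, -0.0, -0.0]
wrist_force: [-0.1, -1.0, 0.0]
gripper_width: 0.0856
```

```bash
python3 - <<'E'
from m2 import *
st()
slices('w2','wrist',(330,520,-350,-140),[(26,42),(67,80),(112,130)])
E
```

```text
t 2.7 pos [ 426.3 -238.5  231.2] yaw 74.23 zax [-2.e-04  2.e-04 -1.e+00] F [-0.1 -1.   0. ] w 85.6
(26, 42) [ 293   92   60  148 3769] med [ 429.5 -239.2   34.4] rect [ 428.9 -237.9] [149.5  56.1] 73.7 circ [ 429.3 -237.4] 78.9 [ 99. 103.  95.]
(26, 42) [220 176  29  42 733] med [ 338.9 -236.8   40.2] rect [ 339.7 -238.6] [42.8 19.1] 89.8 circ [ 331.  -238.6] 21.4 [142. 120.  27.]
(26, 42) [415 222  18  30 285] med [ 513.9 -340.6   33.8] rect [ 516.9 -339.8] [31.8 14.2] 57.1 circ [ 511.2 -336.2] 15.9 [136. 114.  21.]
(67, 80) [ 300  107   52   53 2676] med [ 442.9 -199.2   74.5] rect [ 442.6 -199.9] [44.2 43.9] 75.7 circ [ 442.8 -200.2] 30.3 [106.  85.  56.]
(67, 80) [299 200  47  40 726] med [ 417.7 -267.1   74.2] rect [ 418.3 -274.9] [34.8 43.2] 79.4 circ [ 417.6 -278.8] 21.8 [131. 130. 121.]
(112, 130) [ 307  227   37   38 1093] med [ 419.5 -279.1  122.5] rect [ 419.2 -280.4] [28.9 29.6] 6.5 circ [ 419.2 -280.5] 15.1 [102. 103. 100.]
```

View pics/w2.png

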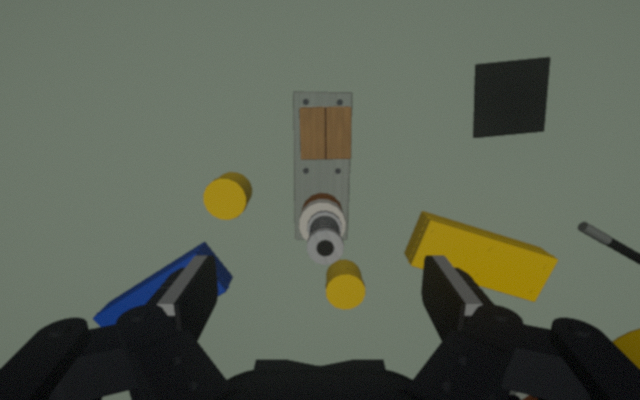

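The wrist view shows the tin at columns 293–353, the carton at (326,133), the grip top at (325,247) over the jar lid, and the square mat at (511,97). Now going down on the grip.

Request:
servo_tool(targets=[{"dx": -0.86, "dy": 0.08, "dz": 0, "ax": 0, "ay": 0, "az": 0, "hand": 1}, {"dx": -0.86, "dy": 0.08, "dz": 0.2, "ax": 0, "ay": 0, "az": 0, "hand": 1}, {"dx": 0, "dy": 0, "dz": 1, "ax": 0, "ay": 0, "az": 0, "hand": 0.9}, {"dx": 0, "dy": 0, "dz": 1, "ax": 0, "ay": 0, "az": 0, "hand": 0.8}, {"dx": 0, "dy": 0, "dz": 1, "ax": 0, "ay": 0, "az": 0, "hand": 0.7}])

```text
t: 3.38
eef_pos: [0.4173, -0.283, 0.1501]
tool_rot: [0.799, 0.602, -0.0, -0.0]
wrist_force: [0.6, -0.3, 0.1]
gripper_width: 0.0598
```

Request:
servo_tool(targets=[{"dx": 0, "dy": 0, "dz": 1, "ax": 0, "ay": 0, "az": 0, "hand": 0.7}, {"dx": 0, "dy": 0, "dz": 1, "ax": 0, "ay": 0, "az": 0, "hand": 0.7}, {"dx": 0, "dy": 0, "dz": 0.53, "ax": 0, "ay": 0, "az": 0, "hand": 0.7}, {"dx": 0, "dy": 0, "dz": 0, "ax": 0, "ay": 0, "az": 0, "hand": 0.6}, {"dx": 0, "dy": 0, "dz": 0, "ax": 0, "ay": 0, "az": 0, "hand": 0.6}])

```text
t: 4.0
eef_pos: [0.4182, -0.2824, 0.0888]
tool_rot: [0.798, 0.602, 0.0, 0.001]
wrist_force: [0.7, -0.2, -0.2]
gripper_width: 0.0515
```

```bash
python3 - <<'E'
from m2 import *
st()
slices('s3','side',(380,480,-350,-140),[(76,125)])
cv2.imwrite('pics/s3c.png',cv2.resize(cv2.imread('pics/s3.png')[140:320,220:420],None,fx=3,fy=3))
E
```

```text
t 4.0 pos [ 418.2 -282.4   88.8] yaw 74.09 zax [ 9.0e-04 -1.1e-03 -1.0e+00] F [ 0.7 -0.2 -0.2] w 51.5
(76, 125) [295 239   7  18  80] med [ 386.3 -280.7  110.1] rect [ 386.9 -275.6] [23.8 10.6] 75.2 circ [ 390.6 -276.6] 11.9 [61. 62. 60.]
(76, 125) [306 240  15  27 350] med [ 415.4 -291.9  107.2] rect [ 416.7 -284.3] [29.8 29.3] 78.3 circ [ 416.6 -284. ] 16.1 [103. 103. 103.]
(76, 125) [325 246   8  14  82] med [ 444.4 -300.4  111.1] rect [ 445.7 -300.4] [15.9  6.7] 17.0 circ [ 445.6 -300.1] 7.9 [64. 64. 62.]
```

View pics/s3c.png

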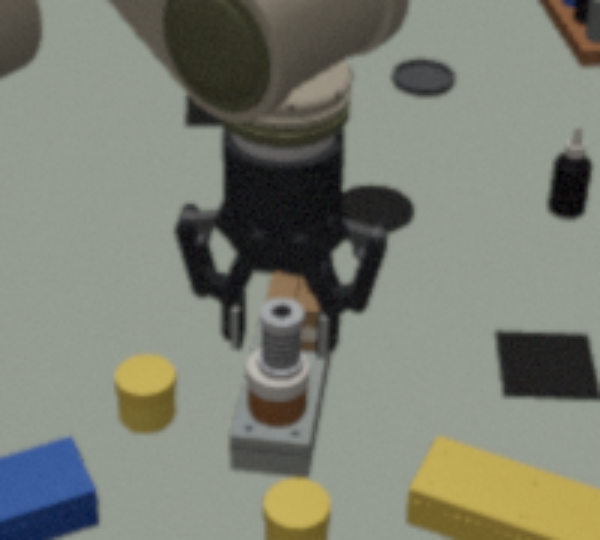

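The fingers straddle the grip in the side crop (grip at (283,335), pads at 232 and 325). Closing on it.

Request:
servo_tool(targets=[{"dx": 0, "dy": 0, "dz": 0, "ax": 0, "ay": 0, "az": 0, "hand": 0.4}, {"dx": 0, "dy": 0, "dz": 0, "ax": 0, "ay": 0, "az": 0, "hand": 0.3}, {"dx": 0, "dy": 0, "dz": 0, "ax": 0, "ay": 0, "az": 0, "hand": 0.2}, {"dx": 0, "dy": 0, "dz": 0, "ax": 0, "ay": 0, "az": 0, "hand": 0.1}, {"dx": 0, "dy": 0, "dz": 0, "ax": 0, "ay": 0, "az": 0, "hand": 0.1}])

```text
t: 4.68
eef_pos: [0.4183, -0.2821, 0.0887]
tool_rot: [0.798, 0.603, 0.0, 0.001]
wrist_force: [-0.7, 0.4, 6.2]
gripper_width: 0.0284
```

Request:
servo_tool(targets=[{"dx": 0, "dy": 0, "dz": 0, "ax": 0, "ay": 0, "az": 0, "hand": 0.1}, {"dx": 0, "dy": 0, "dz": -0.2, "ax": 0, "ay": 0, "az": 0, "hand": 0.1}, {"dx": 0, "dy": 0, "dz": -0.6, "ax": 0, "ay": 0, "az": 0, "hand": 0.1}, {"dx": 0, "dy": 0, "dz": -0.6, "ax": 0, "ay": 0, "az": 0, "hand": 0.1}, {"dx": 0, "dy": 0, "dz": -0.6, "ax": 0, "ay": 0, "az": 0, "hand": 0.1}])

```text
t: 5.3
eef_pos: [0.4178, -0.2816, 0.1385]
tool_rot: [0.798, 0.603, -0.0, -0.0]
wrist_force: [-1.3, 0.0, -1.0]
gripper_width: 0.0283
```

```bash
python3 - <<'E'
from m2 import *
st()
slices('s4','side',(380,480,-350,-140),[(66,77),(100,170)])
go(525,40); go(633,222); 
E
```

```text
t 5.3 pos [ 417.8 -281.6  138.5] yaw 74.1 zax [-5.e-04  5.e-04 -1.e+00] F [-1.3  0.  -1. ] w 28.3
(66, 77) [321 232   9  15  71] med [ 453.1 -218.2   73. ] rect [ 454.8 -206. ] [47.3 14.6] 72.3 circ [ 455.8 -206.4] 23.8 [115.  94.  71.]
(66, 77) [302 255  21  17 287] med [ 414.7 -285.6   73.6] rect [ 415.3 -282.3] [42.8 42.7] 44.6 circ [ 415.4 -281.1] 23.3 [167. 164. 158.]
(100, 170) [299 226  29  22 424] med [ 414.5 -292.9  151. ] rect [ 415.1 -287.6] [21.7 54.6] 69.2 circ [ 416.2 -284.4] 27.5 [75. 74. 73.]
dx 13.57 dy 0.57 dz None az 0.0
dx 21.75 dy 2.73 dz None az 0.0
```

Request:
servo_tool(targets=[{"dx": 0.5, "dy": 0.12, "dz": 0, "ax": 0, "ay": 0, "az": 0, "hand": 0.1}, {"dx": 1, "dy": 0.12, "dz": 0, "ax": 0, "ay": 0, "az": 0, "hand": 0.1}, {"dx": 1, "dy": 0.12, "dz": 0, "ax": 0, "ay": 0, "az": 0, "hand": 0.1}, {"dx": 1, "dy": 0.12, "dz": 0, "ax": 0, "ay": 0, "az": 0, "hand": 0.1}, {"dx": 1, "dy": 0.12, "dz": 0, "ax": 0, "ay": 0, "az": 0, "hand": 0.1}])

```text
t: 5.98
eef_pos: [0.4633, -0.176, 0.1372]
tool_rot: [0.798, 0.603, -0.0, -0.001]
wrist_force: [0.5, -0.0, -1.6]
gripper_width: 0.0287
```

Request:
servo_tool(targets=[{"dx": 1, "dy": 0.12, "dz": 0, "ax": 0, "ay": 0, "az": 0, "hand": 0.1}, {"dx": 1, "dy": 0.12, "dz": 0, "ax": 0, "ay": 0, "az": 0, "hand": 0.1}, {"dx": 1, "dy": 0.12, "dz": 0, "ax": 0, "ay": 0, "az": 0, "hand": 0.1}, {"dx": 1, "dy": 0.12, "dz": 0, "ax": 0, "ay": 0, "az": 0, "hand": 0.1}, {"dx": 1, "dy": 0.12, "dz": 0, "ax": 0, "ay": 0, "az": 0, "hand": 0.1}])

```text
t: 6.6
eef_pos: [0.5117, -0.0599, 0.1371]
tool_rot: [0.798, 0.603, -0.0, -0.001]
wrist_force: [-0.2, -0.0, -0.9]
gripper_width: 0.0285
```

Request:
servo_tool(targets=[{"dx": 1, "dy": 0.12, "dz": 0, "ax": 0, "ay": 0, "az": 0, "hand": 0.1}, {"dx": 1, "dy": 0.12, "dz": 0, "ax": 0, "ay": 0, "az": 0, "hand": 0.1}, {"dx": 1, "dy": 0.12, "dz": 0, "ax": 0, "ay": 0, "az": 0, "hand": 0.1}, {"dx": 1, "dy": 0.12, "dz": 0, "ax": 0, "ay": 0, "az": 0, "hand": 0.1}, {"dx": 1, "dy": 0.12, "dz": 0, "ax": 0, "ay": 0, "az": 0, "hand": 0.1}])

```text
t: 7.22
eef_pos: [0.5602, 0.0562, 0.137]
tool_rot: [0.798, 0.603, -0.001, -0.001]
wrist_force: [0.6, -0.6, -0.8]
gripper_width: 0.0282
```

Request:
servo_tool(targets=[{"dx": 1, "dy": 0.12, "dz": 0, "ax": 0, "ay": 0, "az": 0, "hand": 0.1}, {"dx": 1, "dy": 0.12, "dz": 0, "ax": 0, "ay": 0, "az": 0, "hand": 0.1}, {"dx": 1, "dy": 0.12, "dz": 0, "ax": 0, "ay": 0, "az": 0, "hand": 0.1}, {"dx": 1, "dy": 0.12, "dz": 0, "ax": 0, "ay": 0, "az": 0, "hand": 0.1}, {"dx": 0, "dy": 0, "dz": 0, "ax": 0, "ay": 0, "az": 0, "hand": 0.1}])

```text
t: 7.85
eef_pos: [0.599, 0.1493, 0.1368]
tool_rot: [0.797, 0.603, -0.001, -0.001]
wrist_force: [-0.9, -0.9, -1.4]
gripper_width: 0.0285
```

```bash
python3 - <<'E'
from m2 import *
st()
im,d,m,P,W=slices('w5','wrist',(570,720,150,300),[(6,14)])
E
```

```text
t 7.85 pos [599.  149.3 136.8] yaw 74.24 zax [-1.9e-03  2.0e-04 -1.0e+00] F [-0.9 -0.9 -1.4] w 28.5
(6, 14) [ 299   40   88   93 1569] med [638.3 222.6  10.3] rect [636.5 219.6] [65.1 64.9] 74.1 circ [636.5 219.4] 33.0 [63. 68. 66.]
```

View pics/w5.png

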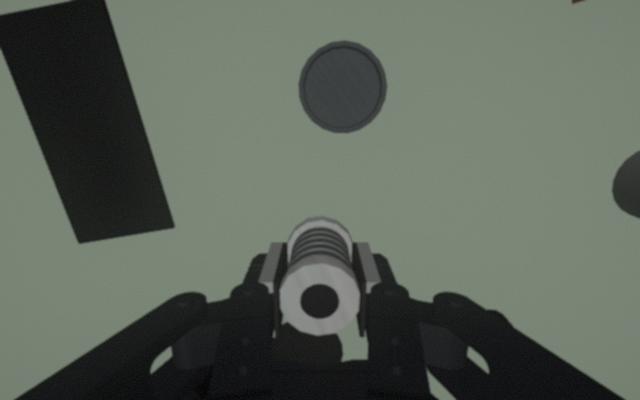

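The dish is at (342,86), which gives (636.5, 219.5). The grip sits about 2 mm forward of the TCP in the jaws.

Request:
servo_tool(targets=[{"dx": 1, "dy": 0.23, "dz": 0, "ax": 0, "ay": 0, "az": 0, "hand": 0.1}, {"dx": 1, "dy": 0.23, "dz": 0, "ax": 0, "ay": 0, "az": 0, "hand": 0.1}, {"dx": 1, "dy": 0.22, "dz": 0.3, "ax": 0, "ay": 0, "az": 0, "hand": 0.1}, {"dx": 0.03, "dy": 0, "dz": 1, "ax": 0, "ay": 0, "az": 0, "hand": 0.1}, {"dx": 0, "dy": 0, "dz": 1, "ax": 0, "ay": 0, "az": 0, "hand": 0.1}])

```text
t: 8.52
eef_pos: [0.6361, 0.2151, 0.0793]
tool_rot: [0.798, 0.602, -0.0, -0.0]
wrist_force: [0.1, -0.5, -0.9]
gripper_width: 0.0287
```

Request:
servo_tool(targets=[{"dx": 0, "dy": 0, "dz": 1, "ax": 0, "ay": 0, "az": 0, "hand": 0.1}, {"dx": 0, "dy": 0, "dz": 0.8, "ax": 0, "ay": 0, "az": 0, "hand": 0.1}, {"dx": 0, "dy": 0, "dz": 0.4, "ax": 0, "ay": 0, "az": 0, "hand": 0.1}, {"dx": 0, "dy": 0, "dz": 0, "ax": 0, "ay": 0, "az": 0, "hand": 0.1}])

```text
t: 9.02
eef_pos: [0.6362, 0.2151, 0.0251]
tool_rot: [0.798, 0.602, -0.001, -0.0]
wrist_force: [-0.1, 0.5, -0.4]
gripper_width: 0.0287
```

```bash
python3 - <<'E'
from h import *
st()
E
```

```text
t 9.03 pos [636.2 215.1  25.1] yaw 74.08 zax [-1.3e-03 -3.0e-04 -1.0e+00] F [-0.1  0.5 -0.4] w 28.7
```

Request:
servo_tool(targets=[{"dx": 0.1, "dy": 0, "dz": 0.12, "ax": 0, "ay": 0, "az": 0, "hand": 0.1}, {"dx": 0, "dy": 0, "dz": 0.1, "ax": 0, "ay": 0, "az": 0, "hand": 0.1}, {"dx": 0, "dy": 0, "dz": 0, "ax": 0, "ay": 0, "az": 0, "hand": 0.1}])

```text
t: 9.4
eef_pos: [0.6373, 0.218, 0.0202]
tool_rot: [0.798, 0.603, 0.0, 0.0]
wrist_force: [0.6, -0.0, -0.2]
gripper_width: 0.0285
```

Request:
servo_tool(targets=[{"dx": 0, "dy": 0, "dz": 0.04, "ax": 0, "ay": 0, "az": 0, "hand": 0.1}, {"dx": 0, "dy": 0, "dz": 0, "ax": 0, "ay": 0, "az": 0, "hand": 0.1}])

```text
t: 9.65
eef_pos: [0.6373, 0.2179, 0.0191]
tool_rot: [0.798, 0.603, 0.0, -0.0]
wrist_force: [-0.9, -0.5, -0.9]
gripper_width: 0.0288
```

Request:
servo_tool(targets=[{"dx": 0, "dy": 0, "dz": 0.03, "ax": 0, "ay": 0, "az": 0, "hand": 0.1}, {"dx": 0, "dy": 0, "dz": 0, "ax": 0, "ay": 0, "az": 0, "hand": 0.1}])

```text
t: 9.9
eef_pos: [0.6373, 0.2179, 0.0183]
tool_rot: [0.798, 0.603, -0.0, -0.0]
wrist_force: [0.6, -0.2, -1.3]
gripper_width: 0.0288
```

Request:
servo_tool(targets=[{"dx": 0, "dy": 0, "dz": 0.03, "ax": 0, "ay": 0, "az": 0, "hand": 0.1}, {"dx": 0, "dy": 0, "dz": 0, "ax": 0, "ay": 0, "az": 0, "hand": 0.1}])

```text
t: 10.15
eef_pos: [0.6374, 0.218, 0.0178]
tool_rot: [0.798, 0.603, 0.0, 0.0]
wrist_force: [-0.5, -0.2, 2.2]
gripper_width: 0.0283
```

Request:
servo_tool(targets=[{"dx": 0, "dy": 0, "dz": 0.03, "ax": 0, "ay": 0, "az": 0, "hand": 0.1}, {"dx": 0, "dy": 0, "dz": 0, "ax": 0, "ay": 0, "az": 0, "hand": 0.1}])

```text
t: 10.4
eef_pos: [0.6376, 0.218, 0.0177]
tool_rot: [0.798, 0.603, 0.0, 0.0]
wrist_force: [-0.8, -1.2, 5.7]
gripper_width: 0.0288
```

Request:
servo_tool(targets=[{"dx": 0, "dy": 0, "dz": 0.03, "ax": 0, "ay": 0, "az": 0, "hand": 0.1}, {"dx": 0, "dy": 0, "dz": 0, "ax": 0, "ay": 0, "az": 0, "hand": 0.1}])

```text
t: 10.65
eef_pos: [0.6377, 0.218, 0.0176]
tool_rot: [0.798, 0.603, 0.001, 0.0]
wrist_force: [-2.6, -1.3, 9.7]
gripper_width: 0.0287
```

Request:
servo_tool(targets=[{"dx": 0, "dy": 0, "dz": -0.06, "ax": 0, "ay": 0, "az": 0, "hand": 0.1}, {"dx": 0, "dy": 0, "dz": 0, "ax": 0, "ay": 0, "az": 0, "hand": 0.45}, {"dx": 0, "dy": 0, "dz": 0, "ax": 0, "ay": 0, "az": 0, "hand": 0.6}, {"dx": 0, "dy": 0, "dz": -0.2, "ax": 0, "ay": 0, "az": 0, "hand": 0.7}, {"dx": 0, "dy": 0, "dz": -0.8, "ax": 0, "ay": 0, "az": 0, "hand": 0.7}])

```text
t: 11.28
eef_pos: [0.6367, 0.2178, 0.0419]
tool_rot: [0.798, 0.602, -0.001, -0.001]
wrist_force: [0.5, -0.5, 0.2]
gripper_width: 0.0598
```

Request:
servo_tool(targets=[{"dx": 0, "dy": 0, "dz": -1, "ax": 0, "ay": 0, "az": 0, "hand": 0.8}, {"dx": 0, "dy": 0, "dz": -1, "ax": 0, "ay": 0, "az": 0, "hand": 1}, {"dx": 0, "dy": 0, "dz": -1, "ax": 0, "ay": 0, "az": 0, "hand": 1}, {"dx": -0.5, "dy": -0.14, "dz": -1, "ax": 0, "ay": 0, "az": 0, "hand": 1}, {"dx": -1, "dy": -0.14, "dz": 0, "ax": 0, "ay": 0, "az": 0, "hand": 1}])

```text
t: 11.9
eef_pos: [0.621, 0.1841, 0.145]
tool_rot: [0.798, 0.603, 0.002, 0.001]
wrist_force: [0.1, -0.4, 0.2]
gripper_width: 0.0854
```

Request:
servo_tool(targets=[{"dx": -1, "dy": -0.14, "dz": 0, "ax": 0, "ay": 0, "az": 0, "hand": 1}, {"dx": -1, "dy": -0.14, "dz": 0, "ax": 0, "ay": 0, "az": 0, "hand": 1}, {"dx": -1, "dy": -0.14, "dz": 0, "ax": 0, "ay": 0, "az": 0, "hand": 1}, {"dx": -1, "dy": -0.14, "dz": 0, "ax": 0, "ay": 0, "az": 0, "hand": 1}, {"dx": -1, "dy": -0.14, "dz": 0, "ax": 0, "ay": 0, "az": 0, "hand": 1}])

```text
t: 12.52
eef_pos: [0.5689, 0.0676, 0.1429]
tool_rot: [0.798, 0.603, 0.0, 0.0]
wrist_force: [-0.9, -0.1, 0.6]
gripper_width: 0.0859
```

Request:
servo_tool(targets=[{"dx": -1, "dy": -0.14, "dz": 0, "ax": 0, "ay": 0, "az": 0, "hand": 1}, {"dx": -1, "dy": -0.14, "dz": 0, "ax": 0, "ay": 0, "az": 0, "hand": 1}, {"dx": -1, "dy": -0.14, "dz": 0, "ax": 0, "ay": 0, "az": 0, "hand": 1}, {"dx": -1, "dy": -0.14, "dz": 0, "ax": 0, "ay": 0, "az": 0, "hand": 1}, {"dx": -1, "dy": -0.14, "dz": 0, "ax": 0, "ay": 0, "az": 0, "hand": 1}])

```text
t: 13.15
eef_pos: [0.5178, -0.0478, 0.1429]
tool_rot: [0.798, 0.603, 0.0, 0.0]
wrist_force: [0.8, -0.3, 0.5]
gripper_width: 0.0856
```

Request:
servo_tool(targets=[{"dx": -1, "dy": -0.14, "dz": 0, "ax": 0, "ay": 0, "az": 0, "hand": 1}, {"dx": -1, "dy": -0.14, "dz": 0, "ax": 0, "ay": 0, "az": 0, "hand": 1}, {"dx": -1, "dy": -0.14, "dz": 0, "ax": 0, "ay": 0, "az": 0, "hand": 1}, {"dx": -1, "dy": -0.14, "dz": 0, "ax": 0, "ay": 0, "az": 0, "hand": 1}, {"dx": -1, "dy": -0.14, "dz": 0, "ax": 0, "ay": 0, "az": 0, "hand": 1}])

```text
t: 13.78
eef_pos: [0.4668, -0.1633, 0.143]
tool_rot: [0.798, 0.603, 0.0, 0.0]
wrist_force: [0.1, 0.1, 0.1]
gripper_width: 0.0853
```

Request:
servo_tool(targets=[{"dx": -1, "dy": -0.14, "dz": 0, "ax": 0, "ay": 0, "az": 0, "hand": 1}, {"dx": -1, "dy": -0.14, "dz": 0, "ax": 0, "ay": 0, "az": 0, "hand": 1}, {"dx": -1, "dy": -0.14, "dz": 0, "ax": 0, "ay": 0, "az": 0, "hand": 1}, {"dx": -1, "dy": -0.1, "dz": 0, "ax": 0, "ay": 0, "az": 0, "hand": 1}, {"dx": -0.2, "dy": 0, "dz": 0, "ax": 0, "ay": 0, "az": 0, "hand": 1}])

```text
t: 14.4
eef_pos: [0.4255, -0.2609, 0.1428]
tool_rot: [0.799, 0.602, 0.0, 0.0]
wrist_force: [-0.9, -0.4, -0.6]
gripper_width: 0.0853
```

```bash
python3 - <<'E'
from m2 import *
st()
slices('w6','wrist',(340,520,-330,-140),[(26,42),(67,80)])
slices('sc6','scene',(580,700,150,300),[(6,14),(42,60)])
a=cv2.imread('pics/w6.png');b=cv2.imread('pics/sc6.png')
cv2.imwrite('pics/v6.png',np.vstack([cv2.resize(a[:300],None,fx=1,fy=1),cv2.resize(b[150:300,300:500],(400,300))[:, :].copy() if 0 else np.hstack([cv2.resize(b[150:300,320:533],(426,300)),np.zeros((300,214,3),np.uint8)])]))
E
```

```text
t 14.4 pos [ 425.5 -260.9  142.8] yaw 74.0 zax [ 4.e-04 -4.e-04 -1.e+00] F [-0.9 -0.4 -0.6] w 85.3
(26, 42) [ 275   56   82  202 6440] med [ 430.  -240.1   34.4] rect [ 428.9 -237.9] [149.6  56.1] 73.7 circ [ 428.4 -238.1] 79.2 [ 95. 100.  92.]
(26, 42) [192 176  26  46 659] med [ 344.9 -237.4   39.8] rect [ 344.7 -238.8] [ 9.3 34.6] 0.2 circ [ 340.7 -238.8] 17.3 [120. 102.  23.]
(26, 42) [451 235   9  12  63] med [ 518.3 -327.2   31.9] rect [ 517.6 -326.7] [6.5 4.5] 86.8 circ [ 517.6 -326.7] 3.9 [109.  92.  19.]
(67, 80) [ 280   72   77   77 5626] med [ 442.8 -199.1   74.5] rect [ 442.6 -200.2] [44.  44.2] 75.2 circ [ 442.5 -200. ] 30.4 [102.  80.  52.]
(67, 80) [ 283  207   66   64 3305] med [ 417.9 -277.5   74.4] rect [ 417.5 -279.1] [43.1 43.1] 5.7 circ [ 417.5 -279.1] 22.0 [135. 133. 124.]
(6, 14) [418 256  29  28 175] med [639.3 213.9   9.8] rect [632.6 219.8] [65.  64.2] 21.4 circ [632.5 220.3] 33.7 [69. 73. 73.]
(42, 60) [429 258  14  13 146] med [635.4 219.2  51.7] rect [634.9 219.1] [28.6 28.1] 12.8 circ [634.3 219.5] 15.2 [117. 117. 118.]
```

View pics/v6.png

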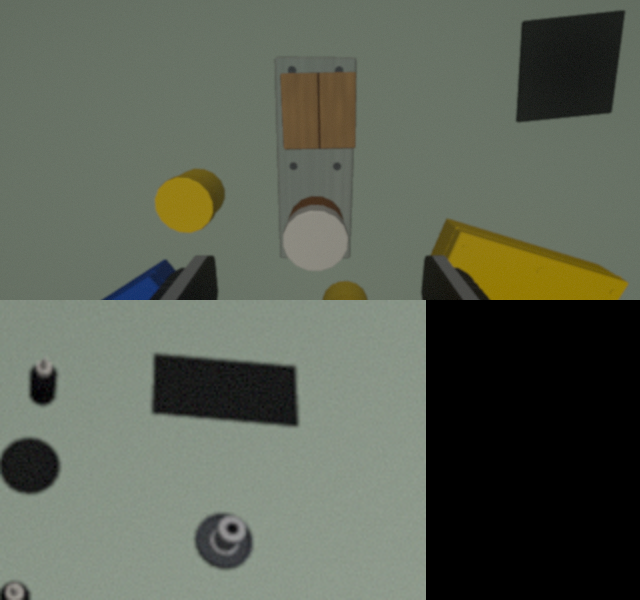

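The grip stands centred in the dish (bottom panel (228,535)). The jar lid is at (315,238) and the carton at (317,110). Next is the jar.

Request:
servo_tool(targets=[{"dx": -0.8, "dy": -0.11, "dz": 0, "ax": 0, "ay": 0, "az": 0, "hand": 1}, {"dx": 0, "dy": 0, "dz": 1, "ax": 0, "ay": 0, "az": 0, "hand": 1}, {"dx": 0, "dy": 0, "dz": 1, "ax": 0, "ay": 0, "az": 0, "hand": 1}, {"dx": 0, "dy": 0, "dz": 1, "ax": 0, "ay": 0, "az": 0, "hand": 0.9}, {"dx": 0, "dy": 0, "dz": 0.8, "ax": 0, "ay": 0, "az": 0, "hand": 0.85}])

```text
t: 15.12
eef_pos: [0.418, -0.2773, 0.0468]
tool_rot: [0.798, 0.603, 0.0, -0.0]
wrist_force: [0.1, -0.7, 0.1]
gripper_width: 0.0723
```

Request:
servo_tool(targets=[{"dx": 0, "dy": 0, "dz": 0.25, "ax": 0, "ay": 0, "az": 0, "hand": 0.8}, {"dx": 0, "dy": 0, "dz": 0, "ax": 0, "ay": 0, "az": 0, "hand": 0.75}])

```text
t: 15.38
eef_pos: [0.418, -0.278, 0.0416]
tool_rot: [0.798, 0.603, 0.0, -0.0]
wrist_force: [0.2, -0.4, 1.3]
gripper_width: 0.0641
```

```bash
python3 - <<'E'
from h import *
st(); go(417.5,-279.1,40,74)
E
```

```text
t 15.38 pos [ 418.  -278.    41.6] yaw 74.14 zax [ 0.e+00  1.e-04 -1.e+00] F [ 0.2 -0.4  1.3] w 64.1
dx -0.05 dy -0.01 dz 0.06 az 0.02
```

Request:
servo_tool(targets=[{"dx": -0.05, "dy": 0, "dz": 0, "ax": 0, "ay": 0, "az": 0, "hand": 0.6}, {"dx": 0, "dy": 0, "dz": 0, "ax": 0, "ay": 0, "az": 0, "hand": 0.5}, {"dx": 0, "dy": 0, "dz": 0, "ax": 0, "ay": 0, "az": 0, "hand": 0.4}, {"dx": 0, "dy": 0, "dz": 0, "ax": 0, "ay": 0, "az": 0, "hand": 0.3}, {"dx": 0, "dy": 0, "dz": 0, "ax": 0, "ay": 0, "az": 0, "hand": 0.3}])

```text
t: 16.0
eef_pos: [0.4176, -0.2799, 0.0422]
tool_rot: [0.798, 0.602, 0.0, 0.001]
wrist_force: [-0.5, 1.2, 6.6]
gripper_width: 0.0433
```

Request:
servo_tool(targets=[{"dx": 0, "dy": 0, "dz": 0, "ax": 0, "ay": 0, "az": 0, "hand": 0.3}, {"dx": 0, "dy": 0, "dz": 0, "ax": 0, "ay": 0, "az": 0, "hand": 0.3}, {"dx": 0, "dy": 0, "dz": -0.2, "ax": 0, "ay": 0, "az": 0, "hand": 0.3}, {"dx": 0, "dy": 0, "dz": -0.8, "ax": 0, "ay": 0, "az": 0, "hand": 0.3}, {"dx": 0, "dy": 0, "dz": -0.8, "ax": 0, "ay": 0, "az": 0, "hand": 0.3}])

```text
t: 16.62
eef_pos: [0.4172, -0.2794, 0.087]
tool_rot: [0.798, 0.602, -0.0, -0.0]
wrist_force: [0.3, -0.3, -1.9]
gripper_width: 0.0431
```

Request:
servo_tool(targets=[{"dx": 0, "dy": 0, "dz": -0.9, "ax": 0, "ay": 0, "az": 0, "hand": 0.3}, {"dx": 0, "dy": 0, "dz": -0.7, "ax": 0, "ay": 0, "az": 0, "hand": 0.3}, {"dx": 0, "dy": 0, "dz": -0.4, "ax": 0, "ay": 0, "az": 0, "hand": 0.3}])

```text
t: 17.0
eef_pos: [0.4174, -0.2796, 0.1372]
tool_rot: [0.798, 0.602, 0.0, 0.0]
wrist_force: [-0.7, 0.2, -1.4]
gripper_width: 0.043
```

```bash
python3 - <<'E'
from m2 import *
st(); go(539,-3)
slices('s7','side',(350,500,-350,-200),[(95,118)])
E
```

```text
t 17.0 pos [ 417.4 -279.6  137.2] yaw 74.1 zax [ 6.e-04 -6.e-04 -1.e+00] F [-0.7  0.2 -1.4] w 43.0
dx 11.97 dy 1.65 dz None az 0.0
```

Request:
servo_tool(targets=[{"dx": 0.6, "dy": 0.16, "dz": 0, "ax": 0, "ay": 0, "az": 0, "hand": 0.3}, {"dx": 1, "dy": 0.16, "dz": 0, "ax": 0, "ay": 0, "az": 0, "hand": 0.3}, {"dx": 1, "dy": 0.16, "dz": 0, "ax": 0, "ay": 0, "az": 0, "hand": 0.3}, {"dx": 1, "dy": 0.16, "dz": 0, "ax": 0, "ay": 0, "az": 0, "hand": 0.3}, {"dx": 1, "dy": 0.16, "dz": 0, "ax": 0, "ay": 0, "az": 0, "hand": 0.3}])

```text
t: 17.68
eef_pos: [0.4683, -0.1725, 0.1354]
tool_rot: [0.798, 0.603, -0.0, -0.001]
wrist_force: [1.6, -0.4, -1.2]
gripper_width: 0.0426
```

Request:
servo_tool(targets=[{"dx": 1, "dy": 0.16, "dz": 0, "ax": 0, "ay": 0, "az": 0, "hand": 0.3}, {"dx": 1, "dy": 0.16, "dz": 0, "ax": 0, "ay": 0, "az": 0, "hand": 0.3}, {"dx": 1, "dy": 0.16, "dz": 0, "ax": 0, "ay": 0, "az": 0, "hand": 0.3}, {"dx": 1, "dy": 0.16, "dz": 0, "ax": 0, "ay": 0, "az": 0, "hand": 0.3}, {"dx": 0.6, "dy": 0.16, "dz": 0, "ax": 0, "ay": 0, "az": 0, "hand": 0.3}])

```text
t: 18.3
eef_pos: [0.5189, -0.0675, 0.1355]
tool_rot: [0.798, 0.603, -0.0, -0.001]
wrist_force: [-0.7, -0.0, -0.9]
gripper_width: 0.0429
```

Request:
servo_tool(targets=[{"dx": 0, "dy": 0, "dz": 0, "ax": 0, "ay": 0, "az": 0, "hand": 0.3}])

```text
t: 18.42
eef_pos: [0.5189, -0.0684, 0.1358]
tool_rot: [0.798, 0.603, -0.0, -0.0]
wrist_force: [-0.4, 0.3, -1.8]
gripper_width: 0.0426
```

```bash
cat > m3.py <<'E'
from m2 import *
from m1 import ray
def mats(nm,zs=.004,thr=45,amin=1500):
    st(); im,d,m,P=snap('wrist',nm)
    W=cloud(d,m,P)
    g=((im.max(-1)<thr)&(W[...,2]<.02)).astype(np.uint8); g[256:,:]=0
    q,l,s,_=cv2.connectedComponentsWithStats(g)
    for i in range(1,q):
        if s[i,4]>amin:
            c=cv2.findContours((l==i).astype(np.uint8),cv2.RETR_EXTERNAL,cv2.CHAIN_APPROX_NONE)[0][0][:,0]
            p=(ray(c,m,P,zs)[:,:2]*1000).astype(np.float32); t=cv2.minAreaRect(p); cc,r=cv2.minEnclosingCircle(p)
            print('mat',s[i],'rect',np.round(t[0],1),np.round(t[1],1),round(t[2],1),'circ',np.round(cc,1),round(r,1))
    return im,d,m,P,W*1000
E
python3 - <<'E'
from m3 import *
im,d,m,P,W=mats('w7')
# jar lid top in hand
s=arm.sense();z=s['eef_pos'][2]*1000
k=((abs(W[...,2]-(z+32))<5)&(im.min(-1)>110)).astype(np.uint8)
q,l,ss,_=cv2.connectedComponentsWithStats(k);i=1+ss[1:,4].argmax()
print(ss[i],cv2.minEnclosingCircle(W[l==i][:,:2].astype(np.float32)),np.median(W[l==i],0))
E
```

```text
t 18.43 pos [518.9 -68.4 135.8] yaw 74.2 zax [-8.e-04  2.e-04 -1.e+00] F [-0.4  0.3 -1.8] w 42.6
mat [ 277   51   93   97 7009] rect [540.2  -3.3] [70.4 70.3] 74.2 circ [540.4  -3.4] 35.6
[ 262  245  116  105 9550] ((519.0216064453125, -67.93749237060547), 22.139875411987305) [519.41994419 -66.73635053 167.9795035 ]
```

View pics/w7.png

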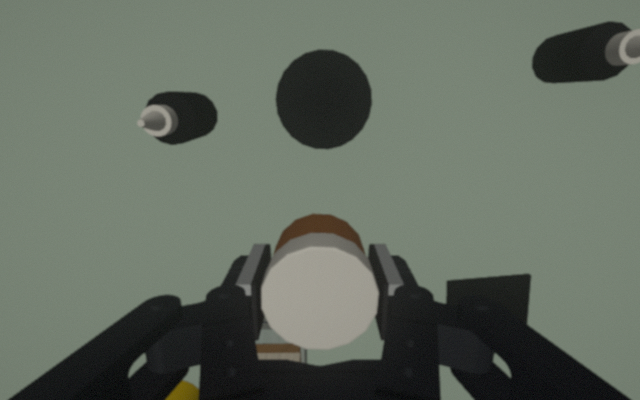

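The jar sits centred in the jaws at (320,298). The mat is at (324,99) → (540.3, −3.4), and the inks at (180,118) and (585,55) are clear. Lowering.

Request:
servo_tool(targets=[{"dx": 0.9, "dy": 0.04, "dz": 0, "ax": 0, "ay": 0, "az": 0, "hand": 0.3}, {"dx": 0.9, "dy": 0.04, "dz": 0, "ax": 0, "ay": 0, "az": 0, "hand": 0.3}, {"dx": 0.95, "dy": 0.04, "dz": 0, "ax": 0, "ay": 0, "az": 0, "hand": 0.3}, {"dx": 0, "dy": 0, "dz": 0.8, "ax": 0, "ay": 0, "az": 0, "hand": 0.3}, {"dx": 0, "dy": 0, "dz": 1, "ax": 0, "ay": 0, "az": 0, "hand": 0.3}])

```text
t: 19.1
eef_pos: [0.5406, -0.0047, 0.091]
tool_rot: [0.798, 0.602, 0.0, 0.001]
wrist_force: [-0.2, -0.4, -1.9]
gripper_width: 0.043
```

Request:
servo_tool(targets=[{"dx": 0, "dy": 0, "dz": 1, "ax": 0, "ay": 0, "az": 0, "hand": 0.3}, {"dx": 0, "dy": 0, "dz": 1, "ax": 0, "ay": 0, "az": 0, "hand": 0.3}, {"dx": 0, "dy": 0, "dz": 0.6, "ax": 0, "ay": 0, "az": 0, "hand": 0.3}, {"dx": 0, "dy": 0, "dz": 0.25, "ax": 0, "ay": 0, "az": 0, "hand": 0.3}, {"dx": 0, "dy": 0, "dz": 0, "ax": 0, "ay": 0, "az": 0, "hand": 0.3}])

```text
t: 19.73
eef_pos: [0.5407, -0.0043, 0.0203]
tool_rot: [0.798, 0.602, 0.0, 0.0]
wrist_force: [-0.2, 0.3, -1.6]
gripper_width: 0.043
```

```bash
python3 - <<'E'
from h import *
st(); go(540.2,-3.8,11.8)
E
```

```text
t 19.73 pos [540.7  -4.3  20.3] yaw 74.09 zax [ 2.e-04 -1.e-04 -1.e+00] F [-0.2  0.3 -1.6] w 43.0
dx 0.01 dy -0.02 dz 0.34 az 0.0
```

Request:
servo_tool(targets=[{"dx": 0, "dy": 0, "dz": 0.15, "ax": 0, "ay": 0, "az": 0, "hand": 0.3}, {"dx": 0, "dy": 0, "dz": 0.12, "ax": 0, "ay": 0, "az": 0, "hand": 0.3}, {"dx": 0, "dy": 0, "dz": 0, "ax": 0, "ay": 0, "az": 0, "hand": 0.3}])

```text
t: 20.1
eef_pos: [0.5405, -0.004, 0.0133]
tool_rot: [0.798, 0.603, -0.0, -0.0]
wrist_force: [0.1, -0.7, -1.6]
gripper_width: 0.043
```

Request:
servo_tool(targets=[{"dx": 0, "dy": 0, "dz": 0.05, "ax": 0, "ay": 0, "az": 0, "hand": 0.3}, {"dx": 0, "dy": 0, "dz": 0, "ax": 0, "ay": 0, "az": 0, "hand": 0.3}])

```text
t: 20.35
eef_pos: [0.5407, -0.004, 0.0123]
tool_rot: [0.798, 0.603, 0.0, 0.0]
wrist_force: [-0.1, 1.0, 1.0]
gripper_width: 0.0429
```

Request:
servo_tool(targets=[{"dx": 0, "dy": 0, "dz": 0.04, "ax": 0, "ay": 0, "az": 0, "hand": 0.3}, {"dx": 0, "dy": 0, "dz": 0, "ax": 0, "ay": 0, "az": 0, "hand": 0.3}])

```text
t: 20.6
eef_pos: [0.5407, -0.004, 0.0122]
tool_rot: [0.798, 0.603, 0.0, 0.0]
wrist_force: [-3.9, 0.8, 11.3]
gripper_width: 0.0432
```

Request:
servo_tool(targets=[{"dx": 0, "dy": 0, "dz": -0.06, "ax": 0, "ay": 0, "az": 0, "hand": 0.3}, {"dx": 0, "dy": 0, "dz": 0, "ax": 0, "ay": 0, "az": 0, "hand": 0.65}, {"dx": 0, "dy": 0, "dz": 0, "ax": 0, "ay": 0, "az": 0, "hand": 0.75}, {"dx": 0, "dy": 0, "dz": -0.2, "ax": 0, "ay": 0, "az": 0, "hand": 0.8}, {"dx": 0, "dy": 0, "dz": -0.8, "ax": 0, "ay": 0, "az": 0, "hand": 0.8}])

```text
t: 21.22
eef_pos: [0.54, -0.004, 0.0373]
tool_rot: [0.798, 0.602, -0.001, -0.001]
wrist_force: [-0.1, 0.2, 0.9]
gripper_width: 0.0681
```

Request:
servo_tool(targets=[{"dx": 0, "dy": 0, "dz": -1, "ax": 0, "ay": 0, "az": 0, "hand": 0.8}, {"dx": 0, "dy": 0, "dz": -1, "ax": 0, "ay": 0, "az": 0, "hand": 1}, {"dx": 0, "dy": 0, "dz": -1, "ax": 0, "ay": 0, "az": 0, "hand": 1}, {"dx": 0, "dy": 0, "dz": -1, "ax": 0, "ay": 0, "az": -0.13, "hand": 1}, {"dx": -0.6, "dy": -0.2, "dz": -0.2, "ax": 0, "ay": 0, "az": 0, "hand": 1}])

```text
t: 21.85
eef_pos: [0.5323, -0.0174, 0.1439]
tool_rot: [0.792, 0.611, 0.001, 0.001]
wrist_force: [0.3, -0.9, -0.1]
gripper_width: 0.0858
```

Request:
servo_tool(targets=[{"dx": -1, "dy": -0.2, "dz": 0, "ax": 0, "ay": 0, "az": 0, "hand": 1}, {"dx": -1, "dy": -0.2, "dz": 0, "ax": 0, "ay": 0, "az": 0, "hand": 1}, {"dx": -1, "dy": -0.2, "dz": 0, "ax": 0, "ay": 0, "az": 0, "hand": 1}, {"dx": -1, "dy": -0.2, "dz": 0, "ax": 0, "ay": 0, "az": 0, "hand": 1}, {"dx": -1, "dy": -0.2, "dz": 0, "ax": 0, "ay": 0, "az": 0, "hand": 1}])

```text
t: 22.48
eef_pos: [0.4744, -0.1329, 0.1417]
tool_rot: [0.792, 0.61, -0.0, -0.001]
wrist_force: [-0.4, -0.3, 0.5]
gripper_width: 0.0856
```

Request:
servo_tool(targets=[{"dx": -1, "dy": -0.2, "dz": 0, "ax": 0, "ay": 0, "az": 0, "hand": 1}, {"dx": -1, "dy": -0.2, "dz": 0, "ax": 0, "ay": 0, "az": 0, "hand": 1}, {"dx": -0.98, "dy": -0.19, "dz": 0, "ax": 0, "ay": 0, "az": 0, "hand": 1}, {"dx": 0, "dy": 0, "dz": 0, "ax": 0, "ay": 0, "az": 0, "hand": 1}])

```text
t: 22.98
eef_pos: [0.4412, -0.2012, 0.1419]
tool_rot: [0.793, 0.609, -0.0, -0.001]
wrist_force: [-0.0, -0.1, -0.5]
gripper_width: 0.0856
```

```bash
python3 - <<'E'
from m2 import *
st()
slices('w8','wrist',(380,520,-330,-140),[(26,42),(67,80)])
slices('sc8','scene',(490,590,-60,50),[(35,52)])
go(442.6,-200.1,41)
E
```

```text
t 22.98 pos [ 441.2 -201.2  141.9] yaw 75.04 zax [-1.2e-03  7.0e-04 -1.0e+00] F [-0.  -0.1 -0.5] w 85.6
(26, 42) [ 281  145   77  181 7727] med [ 423.9 -258.    34.4] rect [ 428.9 -238. ] [150.6  56.2] 73.8 circ [ 428.5 -237.7] 79.1 [ 95. 100.  91.]
(67, 80) [ 286  175   71   69 4631] med [ 443.  -198.2   74.4] rect [ 442.7 -200. ] [44.5 44. ] 75.2 circ [ 442.6 -199.9] 30.5 [102.  80.  52.]
(35, 52) [326 217  19  19 280] med [539.9  -2.8  44.7] rect [538.1  -2.7] [43.5 41.9] 0.0 circ [537.9  -3.3] 22.4 [159. 156. 149.]
dx -0.0 dy 0.03 dz 4.04 az 0.0
```

Request:
servo_tool(targets=[{"dx": 0, "dy": 0.03, "dz": 1, "ax": 0, "ay": 0, "az": 0, "hand": 1}, {"dx": 0, "dy": 0, "dz": 1, "ax": 0, "ay": 0, "az": 0, "hand": 1}, {"dx": 0, "dy": 0, "dz": 1, "ax": 0, "ay": 0, "az": 0, "hand": 0.9}, {"dx": 0, "dy": 0, "dz": 0.75, "ax": 0, "ay": 0, "az": 0, "hand": 0.85}, {"dx": 0, "dy": 0, "dz": 0.25, "ax": 0, "ay": 0, "az": 0, "hand": 0.75}])

```text
t: 23.7
eef_pos: [0.443, -0.1992, 0.0416]
tool_rot: [0.792, 0.611, -0.0, -0.001]
wrist_force: [-0.7, 0.9, 0.4]
gripper_width: 0.064
```

Request:
servo_tool(targets=[{"dx": 0, "dy": 0, "dz": 0, "ax": 0, "ay": 0, "az": 0, "hand": 0.65}, {"dx": 0, "dy": 0, "dz": 0, "ax": 0, "ay": 0, "az": 0, "hand": 0.55}, {"dx": 0, "dy": 0, "dz": 0, "ax": 0, "ay": 0, "az": 0, "hand": 0.5}, {"dx": 0, "dy": 0, "dz": 0, "ax": 0, "ay": 0, "az": 0, "hand": 0.3}, {"dx": 0, "dy": 0, "dz": 0, "ax": 0, "ay": 0, "az": 0, "hand": 0.3}])

```text
t: 24.32
eef_pos: [0.4436, -0.2003, 0.0433]
tool_rot: [0.792, 0.61, 0.0, 0.001]
wrist_force: [-0.0, 1.2, 6.7]
gripper_width: 0.0434
```

Request:
servo_tool(targets=[{"dx": 0, "dy": 0, "dz": 0, "ax": 0, "ay": 0, "az": 0, "hand": 0.3}, {"dx": 0, "dy": 0, "dz": 0, "ax": 0, "ay": 0, "az": 0, "hand": 0.3}])

```text
t: 24.58
eef_pos: [0.4436, -0.2003, 0.0433]
tool_rot: [0.792, 0.61, 0.0, 0.001]
wrist_force: [-0.3, 0.7, 6.0]
gripper_width: 0.0434
```

Request:
servo_tool(targets=[{"dx": 0, "dy": 0, "dz": -0.2, "ax": 0, "ay": 0, "az": 0, "hand": 0.3}, {"dx": 0, "dy": 0, "dz": -0.8, "ax": 0, "ay": 0, "az": 0, "hand": 0.3}, {"dx": 0, "dy": 0, "dz": -1, "ax": 0, "ay": 0, "az": 0, "hand": 0.3}, {"dx": 0, "dy": 0, "dz": -1, "ax": 0, "ay": 0, "az": 0, "hand": 0.3}, {"dx": 0, "dy": 0, "dz": -0.8, "ax": 0, "ay": 0, "az": 0, "hand": 0.3}])

```text
t: 25.2
eef_pos: [0.4432, -0.2002, 0.1388]
tool_rot: [0.792, 0.61, 0.0, 0.0]
wrist_force: [0.7, 0.1, -1.1]
gripper_width: 0.0436
```

```bash
python3 - <<'E'
from m3 import *
im,d,m,P,W=mats('w9')
s=arm.sense();z=s['eef_pos'][2]*1000
go(632,-226,None,79.8)
E
```

```text
t 25.2 pos [ 443.2 -200.2  138.8] yaw 75.21 zax [ 5.e-04 -5.e-04 -1.e+00] F [ 0.7  0.1 -1.1] w 43.6
mat [ 507  108  101   94 7950] rect [ 633.1 -224.2] [71.6 72.8] 79.6 circ [ 633.  -223.8] 50.2
dx 0.34 dy 7.58 dz None az -0.53
```

View pics/w9.png

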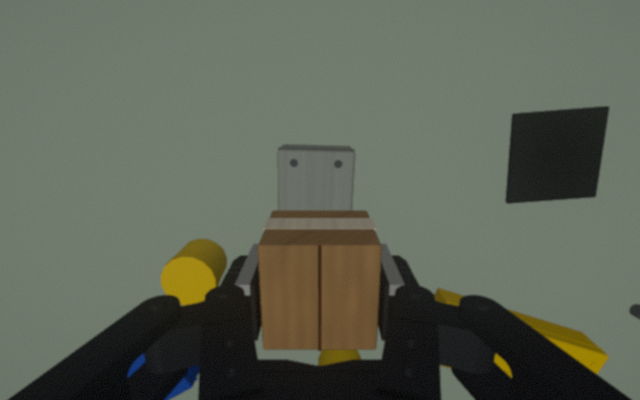

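The carton is held square at (320,295), and the square mat is at (557,155) → (633.1, −224.2), turned 79.6°. I'll stop short of it for a closer look.

Request:
servo_tool(targets=[{"dx": 0, "dy": 0.3, "dz": 0, "ax": 0, "ay": 0, "az": -0.26, "hand": 0.3}, {"dx": -0.3, "dy": 0.9, "dz": 0, "ax": 0, "ay": 0, "az": -0.26, "hand": 0.3}, {"dx": -0.3, "dy": 1, "dz": 0, "ax": 0, "ay": 0, "az": 0, "hand": 0.3}, {"dx": -0.4, "dy": 1, "dz": 0, "ax": 0, "ay": 0, "az": 0, "hand": 0.3}, {"dx": -0.4, "dy": 1, "dz": 0, "ax": 0, "ay": 0, "az": 0, "hand": 0.3}])

```text
t: 25.88
eef_pos: [0.5404, -0.2551, 0.1359]
tool_rot: [0.767, 0.641, -0.0, -0.001]
wrist_force: [-0.3, 0.1, -1.0]
gripper_width: 0.0437
```

Request:
servo_tool(targets=[{"dx": -0.4, "dy": 1, "dz": 0, "ax": 0, "ay": 0, "az": 0, "hand": 0.3}, {"dx": -0.3, "dy": 1, "dz": 0, "ax": 0, "ay": 0, "az": 0, "hand": 0.3}, {"dx": -0.3, "dy": 0.9, "dz": 0, "ax": 0, "ay": 0, "az": 0, "hand": 0.3}, {"dx": 0, "dy": 0.5, "dz": 0, "ax": 0, "ay": 0, "az": 0, "hand": 0.3}, {"dx": 0, "dy": 0, "dz": 0, "ax": 0, "ay": 0, "az": 0, "hand": 0.3}])

```text
t: 26.5
eef_pos: [0.6191, -0.2945, 0.1354]
tool_rot: [0.767, 0.641, -0.0, -0.001]
wrist_force: [-0.8, 0.6, -1.4]
gripper_width: 0.0439
```

```bash
python3 - <<'E'
from m3 import *
im,d,m,P,W=mats('w10')
s=arm.sense();z=s['eef_pos'][2]*1000
k=((abs(W[...,2]-(z+31))<5)&(im[...,0].astype(int)-im[...,2]>20)).astype(np.uint8)
q,l,ss,_=cv2.connectedComponentsWithStats(k);i=1+ss[1:,4].argmax()
print('carton',ss[i],cv2.minAreaRect(W[l==i][:,:2].astype(np.float32)),np.median(W[l==i],0))
go(633,-224.2,None,79.7)
E
```

```text
t 26.5 pos [ 619.1 -294.5  135.4] yaw 79.77 zax [-0.002   0.0015 -1.    ] F [-0.8  0.6 -1.4] w 43.9
mat [ 274   46   98   99 9216] rect [ 633.9 -224.5] [71.4 71.5] 79.8 circ [ 633.8 -224.5] 49.8
mat [ 553   98   15  129 1620] rect [ 811.5 -310.2] [ 10.7 106.2] 0.4 circ [ 810.7 -310.2] 53.3
carton [  258   238   124   113 13022] ((619.190673828125, -294.61395263671875), (45.345252990722656, 45.154701232910156), 80.06891632080078) [ 619.58415903 -291.89065126  166.44072858]
dx 2.86 dy 0.06 dz None az 0.01
```

Request:
servo_tool(targets=[{"dx": 0.95, "dy": 0.03, "dz": 0, "ax": 0, "ay": 0, "az": 0, "hand": 0.3}, {"dx": 0.95, "dy": 0.03, "dz": 0, "ax": 0, "ay": 0, "az": 0, "hand": 0.3}, {"dx": 0.96, "dy": 0.03, "dz": 0, "ax": 0, "ay": 0, "az": 0, "hand": 0.3}, {"dx": 0, "dy": 0, "dz": 0.8, "ax": 0, "ay": 0, "az": 0, "hand": 0.3}, {"dx": 0, "dy": 0, "dz": 1, "ax": 0, "ay": 0, "az": 0, "hand": 0.3}])

```text
t: 27.18
eef_pos: [0.6345, -0.2229, 0.0929]
tool_rot: [0.767, 0.641, 0.0, 0.001]
wrist_force: [0.3, 0.6, -1.5]
gripper_width: 0.044
```

Request:
servo_tool(targets=[{"dx": 0, "dy": 0, "dz": 1, "ax": 0, "ay": 0, "az": 0, "hand": 0.3}, {"dx": 0, "dy": 0, "dz": 1, "ax": 0, "ay": 0, "az": 0, "hand": 0.3}, {"dx": 0, "dy": 0, "dz": 0.5, "ax": 0, "ay": 0, "az": 0, "hand": 0.3}, {"dx": 0, "dy": 0, "dz": 0.25, "ax": 0, "ay": 0, "az": 0, "hand": 0.3}, {"dx": 0, "dy": 0, "dz": 0, "ax": 0, "ay": 0, "az": 0, "hand": 0.3}])

```text
t: 27.8
eef_pos: [0.6341, -0.2245, 0.0242]
tool_rot: [0.768, 0.641, 0.0, 0.0]
wrist_force: [-0.2, 0.0, -0.4]
gripper_width: 0.0437
```

```bash
python3 - <<'E'
from h import *
st(); go(633.7,-224.4,13.3,79.8)
E
```

```text
t 27.8 pos [ 634.1 -224.5   24.2] yaw 79.7 zax [ 4.e-04 -3.e-04 -1.e+00] F [-0.2  0.  -0.4] w 43.7
dx 0.0 dy -0.02 dz 0.44 az -0.01
```

Request:
servo_tool(targets=[{"dx": 0, "dy": -0.02, "dz": 0.2, "ax": 0, "ay": 0, "az": 0, "hand": 0.3}, {"dx": 0, "dy": 0, "dz": 0.16, "ax": 0, "ay": 0, "az": 0, "hand": 0.3}, {"dx": 0, "dy": 0, "dz": 0, "ax": 0, "ay": 0, "az": 0, "hand": 0.3}])

```text
t: 28.18
eef_pos: [0.6332, -0.2246, 0.0146]
tool_rot: [0.768, 0.641, -0.0, -0.0]
wrist_force: [-0.3, -0.1, -1.6]
gripper_width: 0.0437
```

Request:
servo_tool(targets=[{"dx": 0, "dy": 0, "dz": 0.05, "ax": 0, "ay": 0, "az": 0, "hand": 0.3}, {"dx": 0, "dy": 0, "dz": 0, "ax": 0, "ay": 0, "az": 0, "hand": 0.3}])

```text
t: 28.42
eef_pos: [0.6334, -0.2246, 0.0136]
tool_rot: [0.768, 0.641, -0.0, 0.0]
wrist_force: [-0.3, -0.1, -1.1]
gripper_width: 0.0436
```

Request:
servo_tool(targets=[{"dx": 0, "dy": 0, "dz": 0.03, "ax": 0, "ay": 0, "az": 0, "hand": 0.3}, {"dx": 0, "dy": 0, "dz": 0, "ax": 0, "ay": 0, "az": 0, "hand": 0.3}])

```text
t: 28.68
eef_pos: [0.6335, -0.2247, 0.0134]
tool_rot: [0.768, 0.641, 0.0, 0.0]
wrist_force: [-1.4, 0.6, 4.8]
gripper_width: 0.0436
```

Request:
servo_tool(targets=[{"dx": 0, "dy": 0, "dz": -0.04, "ax": 0, "ay": 0, "az": 0, "hand": 0.3}, {"dx": 0, "dy": 0, "dz": 0, "ax": 0, "ay": 0, "az": 0, "hand": 0.65}, {"dx": 0, "dy": 0, "dz": 0, "ax": 0, "ay": 0, "az": 0, "hand": 0.75}, {"dx": 0, "dy": 0, "dz": -0.2, "ax": 0, "ay": 0, "az": 0, "hand": 0.8}, {"dx": 0, "dy": 0, "dz": -0.8, "ax": 0, "ay": 0, "az": 0, "hand": 0.9}])

```text
t: 29.3
eef_pos: [0.6329, -0.2244, 0.0383]
tool_rot: [0.768, 0.641, -0.0, -0.001]
wrist_force: [-0.2, 0.4, 0.4]
gripper_width: 0.0769
```

Request:
servo_tool(targets=[{"dx": 0, "dy": 0, "dz": -1, "ax": 0, "ay": 0, "az": 0, "hand": 1}, {"dx": 0, "dy": 0, "dz": -1, "ax": 0, "ay": 0, "az": 0, "hand": 1}, {"dx": 0, "dy": 0, "dz": -1, "ax": 0, "ay": 0, "az": 0.35, "hand": 1}, {"dx": 0, "dy": 0, "dz": -1, "ax": 0, "ay": 0, "az": 0.35, "hand": 1}, {"dx": -0.2, "dy": -0.5, "dz": -0.1, "ax": 0, "ay": 0, "az": 0, "hand": 1}])

```text
t: 29.92
eef_pos: [0.6209, -0.2262, 0.1437]
tool_rot: [0.8, 0.6, 0.001, 0.002]
wrist_force: [0.2, 0.1, -0.3]
gripper_width: 0.0853
```

Request:
servo_tool(targets=[{"dx": -0.36, "dy": -1, "dz": 0, "ax": 0, "ay": 0, "az": 0, "hand": 1}, {"dx": -0.36, "dy": -1, "dz": 0, "ax": 0, "ay": 0, "az": 0, "hand": 1}, {"dx": -0.36, "dy": -1, "dz": 0, "ax": 0, "ay": 0, "az": 0, "hand": 1}, {"dx": -0.36, "dy": -1, "dz": 0, "ax": 0, "ay": 0, "az": 0, "hand": 1}, {"dx": -0.36, "dy": -1, "dz": 0, "ax": 0, "ay": 0, "az": 0, "hand": 1}])

```text
t: 30.55
eef_pos: [0.4866, -0.234, 0.1418]
tool_rot: [0.8, 0.6, 0.0, 0.0]
wrist_force: [1.4, 0.7, 0.1]
gripper_width: 0.0855
```

Request:
servo_tool(targets=[{"dx": -0.36, "dy": -1, "dz": 0, "ax": 0, "ay": 0, "az": 0, "hand": 1}, {"dx": -0.36, "dy": -1, "dz": 0, "ax": 0, "ay": 0, "az": 0, "hand": 1}, {"dx": 0, "dy": -0.2, "dz": 0, "ax": 0, "ay": 0, "az": 0, "hand": 1}, {"dx": 0, "dy": 0, "dz": 0, "ax": 0, "ay": 0, "az": 0, "hand": 1}])

```text
t: 31.05
eef_pos: [0.43, -0.2359, 0.1417]
tool_rot: [0.8, 0.599, 0.0, 0.0]
wrist_force: [0.2, 1.2, -0.3]
gripper_width: 0.0854
```

```bash
python3 - <<'E'
from m2 import *
st()
slices('w11','wrist',(340,520,-340,-140),[(26,38)])
slices('sc11','scene',(580,700,-280,-170),[(35,52)])
go(428.9,-237.9,6,73.75)
b=cv2.imread('pics/sc11.png'); cv2.imwrite('pics/v11.png',b)
E
```

```text
t 31.05 pos [ 430.  -235.9  141.7] yaw 73.66 zax [ 9.e-04 -6.e-04 -1.e+00] F [ 0.2  1.2 -0.3] w 85.4
(26, 38) [  279    95    80   192 14173] med [ 430.7 -229.2   34.4] rect [ 428.9 -238.1] [150.   56.2] 73.7 circ [ 429.1 -237.2] 79.1 [ 95. 101.  93.]
(26, 38) [199 208  25  42 227] med [ 347.  -232.8   33.2] rect [ 345.  -238.3] [ 8.7 34.7] 1.8 circ [ 340.8 -238.4] 17.4 [84. 73. 24.]
(35, 52) [225 253  24  22 409] med [ 631.5 -222.8   45.1] rect [ 630.4 -223.5] [44.8 45.3] 81.1 circ [ 630.7 -223.4] 29.8 [120.  92.  57.]
dx -0.09 dy -0.03 dz 5.42 az -0.01
```

View pics/v11.png

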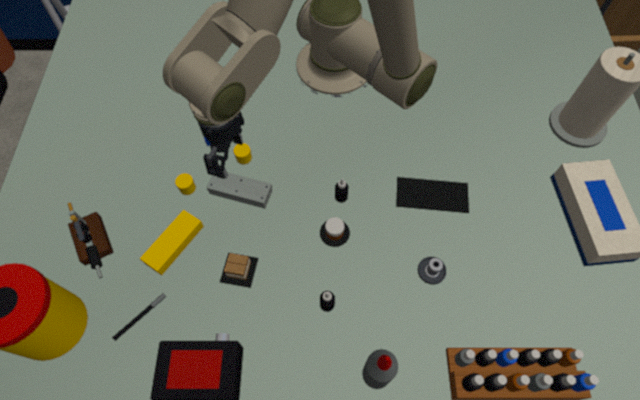

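The grip, jar (335,230) and carton (238,266) all stand in their places, and the tin at (240,190) is clear. Grasping the tin.

Request:
servo_tool(targets=[{"dx": -0.09, "dy": -0.03, "dz": 1, "ax": 0, "ay": 0, "az": 0, "hand": 1}, {"dx": 0, "dy": 0, "dz": 1, "ax": 0, "ay": 0, "az": 0, "hand": 1}, {"dx": 0, "dy": 0, "dz": 1, "ax": 0, "ay": 0, "az": 0, "hand": 1}, {"dx": 0, "dy": 0, "dz": 1, "ax": 0, "ay": 0, "az": 0, "hand": 1}, {"dx": 0, "dy": 0, "dz": 0.9, "ax": 0, "ay": 0, "az": 0, "hand": 0.95}], force=45)

```text
t: 31.78
eef_pos: [0.4289, -0.2377, 0.0178]
tool_rot: [0.8, 0.6, 0.0, 0.0]
wrist_force: [-0.6, 0.8, 0.1]
gripper_width: 0.0808
```

Request:
servo_tool(targets=[{"dx": 0, "dy": 0, "dz": 0.42, "ax": 0, "ay": 0, "az": 0, "hand": 0.85}, {"dx": 0, "dy": 0, "dz": 0, "ax": 0, "ay": 0, "az": 0, "hand": 0.8}, {"dx": 0, "dy": 0, "dz": 0, "ax": 0, "ay": 0, "az": 0, "hand": 0.75}])

```text
t: 32.15
eef_pos: [0.4287, -0.238, 0.009]
tool_rot: [0.8, 0.6, 0.0, 0.001]
wrist_force: [-0.2, 0.2, -0.1]
gripper_width: 0.064
```

```bash
python3 - <<'E'
from h import *
st(); go(428.9,-238,6,73.7)
E
```

```text
t 32.15 pos [ 428.7 -238.     9. ] yaw 73.68 zax [ 1.e-03 -9.e-04 -1.e+00] F [-0.2  0.2 -0.1] w 64.0
dx 0.0 dy 0.01 dz 0.12 az -0.0
```

Request:
servo_tool(targets=[{"dx": 0, "dy": 0, "dz": 0.1, "ax": 0, "ay": 0, "az": 0, "hand": 0.75}, {"dx": 0, "dy": 0, "dz": 0, "ax": 0, "ay": 0, "az": 0, "hand": 0.68}, {"dx": 0, "dy": 0, "dz": 0, "ax": 0, "ay": 0, "az": 0, "hand": 0.6}, {"dx": 0, "dy": 0, "dz": 0, "ax": 0, "ay": 0, "az": 0, "hand": 0.45}, {"dx": 0, "dy": 0, "dz": 0, "ax": 0, "ay": 0, "az": 0, "hand": 0.45}])

```text
t: 32.78
eef_pos: [0.4284, -0.2378, 0.0064]
tool_rot: [0.8, 0.6, 0.0, 0.0]
wrist_force: [-1.0, 1.0, 5.0]
gripper_width: 0.0553
```

Request:
servo_tool(targets=[{"dx": 0, "dy": 0, "dz": 0, "ax": 0, "ay": 0, "az": 0, "hand": 0.45}, {"dx": 0, "dy": 0, "dz": 0, "ax": 0, "ay": 0, "az": 0, "hand": 0.45}])

```text
t: 33.02
eef_pos: [0.4284, -0.2378, 0.0064]
tool_rot: [0.8, 0.6, 0.0, 0.0]
wrist_force: [-0.3, 0.0, 5.7]
gripper_width: 0.0554
```

Request:
servo_tool(targets=[{"dx": 0, "dy": 0, "dz": -0.2, "ax": 0, "ay": 0, "az": 0, "hand": 0.45}, {"dx": 0, "dy": 0, "dz": -0.7, "ax": 0, "ay": 0, "az": 0, "hand": 0.45}, {"dx": 0, "dy": 0, "dz": -1, "ax": 0, "ay": 0, "az": 0, "hand": 0.45}, {"dx": 0, "dy": 0, "dz": -1, "ax": 0, "ay": 0, "az": 0, "hand": 0.45}, {"dx": 0, "dy": 0, "dz": -1, "ax": 0, "ay": 0, "az": 0, "hand": 0.45}])

```text
t: 33.65
eef_pos: [0.4279, -0.2374, 0.1041]
tool_rot: [0.8, 0.6, -0.0, -0.0]
wrist_force: [-0.0, 0.5, -3.3]
gripper_width: 0.0552
```

Request:
servo_tool(targets=[{"dx": 0, "dy": 0, "dz": -0.9, "ax": 0, "ay": 0, "az": 0, "hand": 0.45}, {"dx": 0, "dy": 0, "dz": -0.6, "ax": 0, "ay": 0, "az": 0, "hand": 0.45}, {"dx": 0, "dy": 0, "dz": 0, "ax": 0, "ay": 0, "az": 0, "hand": 0.45}])

```text
t: 34.02
eef_pos: [0.4283, -0.2378, 0.1415]
tool_rot: [0.8, 0.6, 0.0, 0.001]
wrist_force: [0.8, 0.5, -2.6]
gripper_width: 0.0554
```

```bash
python3 - <<'E'
from m2 import *
s=st(); z=s['eef_pos'][2]*1000
slices('w12','wrist',(330,530,-360,-120),[(z+18,z+38)])
go(434.5,239.7,None,84)
E
```

```text
t 34.02 pos [ 428.3 -237.8  141.5] yaw 73.67 zax [ 0.0011 -0.0011 -1.    ] F [ 0.8  0.5 -2.6] w 55.4
(np.float64(159.47068198850965), np.float64(179.47068198850965)) [  202    87   236   283 44870] med [ 436.3 -210.1  169.6] rect [ 434.2 -218.5] [109.8  82.7] 72.9 circ [ 433.9 -218.7] 61.5 [ 98. 103.  95.]
dx 19.01 dy -1.74 dz None az -1.2
```

```bash
python3 - <<'E'
from m3 import *
f=np.load('pics/w5.npz');im=f['im'];m=arm.camera_model('wrist')
ya=np.radians(74.24);z=np.array([-.0019,.0002,-1.]);z/=np.linalg.norm(z)
x=np.array([np.cos(ya),np.sin(ya),0]);x-=z*(x@z);x/=np.linalg.norm(x);T=np.eye(4);T[:3,:3]=np.c_[x,np.cross(z,x),z];T[:3,3]=[.599,.1493,.1368]
P=T@m['tool_from_camera']
g=(im.max(-1)<45).astype(np.uint8);g[250:]=0;g[:,250:]=0
q,l,s,_=cv2.connectedComponentsWithStats(g);i=1+s[1:,4].argmax()
c=cv2.findContours((l==i).astype(np.uint8),cv2.RETR_EXTERNAL,cv2.CHAIN_APPROX_NONE)[0][0][:,0]
c=c[(c[:,0]>2)&(c[:,1]>2)]
p=ray(c,m,P,.004)[:,:2]*1000
th=np.radians(84);u=np.array([np.cos(th),np.sin(th)]);n=np.array([np.sin(th),-np.cos(th)])
q=np.c_[p@u,p@n]-np.array([np.array([436.9,241.4])@u,np.array([436.9,241.4])@n])
for nm,k in [('far x side',(q[:,1]>30)&(abs(q[:,0])<70)),('near x side',(q[:,1]<-30)&(abs(q[:,0])<70)),('low end',(q[:,0]<-80)&(abs(q[:,1])<35)),('high end',(q[:,0]>80)&(abs(q[:,1])<35))]:
    a=q[k]
    if len(a)>8:
        j=1 if 'side' in nm else 0
        print(nm,len(a),np.median(a[:,j]).round(1),'slope deg',np.degrees(np.polyfit(a[:,1-j],a[:,j],1)[0]).round(2))
print(); st(); go(436.9,241.4,None,84); go(436.9,120,None,84)
E
```

```text
far x side 182 42.3 slope deg 0.04
near x side 174 -41.6 slope deg -0.31
low end 79 -87.1 slope deg 0.18
high end 65 89.6 slope deg -0.05

t 34.08 pos [ 428.  -237.5  140.7] yaw 73.67 zax [-1.e-04  1.e-04 -1.e+00] F [-0.1 -0.4 -2.8] w 55.2
dx 19.09 dy -1.65 dz None az -1.2
dx 14.26 dy -1.14 dz None az -1.2
```

The long mat, seen in the earlier view, confirms 84.0° and a centre near (437, 242). The tin clears the ink bottles by over 40 mm, so I'm carrying it over.

Request:
servo_tool(targets=[{"dx": 0, "dy": 0, "dz": -0.5, "ax": 0, "ay": 0, "az": -0.3, "hand": 0.45}, {"dx": 0, "dy": 0, "dz": -0.4, "ax": 0, "ay": 0, "az": -0.3, "hand": 0.45}, {"dx": 0, "dy": 0, "dz": 0, "ax": 0, "ay": 0, "az": -0.3, "hand": 0.45}, {"dx": 0.3, "dy": 0, "dz": 0, "ax": 0, "ay": 0, "az": -0.3, "hand": 0.45}, {"dx": 0.8, "dy": -0.08, "dz": 0, "ax": 0, "ay": 0, "az": 0, "hand": 0.45}])

```text
t: 34.7
eef_pos: [0.4292, -0.2094, 0.1626]
tool_rot: [0.744, 0.669, -0.0, -0.001]
wrist_force: [-0.1, -0.2, -2.9]
gripper_width: 0.0555
```

Request:
servo_tool(targets=[{"dx": 1, "dy": -0.08, "dz": 0, "ax": 0, "ay": 0, "az": 0, "hand": 0.45}, {"dx": 1, "dy": -0.08, "dz": 0, "ax": 0, "ay": 0, "az": 0, "hand": 0.45}, {"dx": 1, "dy": -0.08, "dz": 0, "ax": 0, "ay": 0, "az": 0, "hand": 0.45}, {"dx": 1, "dy": -0.08, "dz": 0, "ax": 0, "ay": 0, "az": 0, "hand": 0.45}, {"dx": 1, "dy": -0.08, "dz": 0, "ax": 0, "ay": 0, "az": 0, "hand": 0.45}])

```text
t: 35.33
eef_pos: [0.4319, -0.0827, 0.1631]
tool_rot: [0.743, 0.669, -0.0, -0.0]
wrist_force: [-0.0, 0.1, -3.3]
gripper_width: 0.0553
```

Request:
servo_tool(targets=[{"dx": 1, "dy": -0.08, "dz": 0, "ax": 0, "ay": 0, "az": 0, "hand": 0.45}, {"dx": 1, "dy": -0.08, "dz": 0, "ax": 0, "ay": 0, "az": 0, "hand": 0.45}, {"dx": 1, "dy": -0.08, "dz": 0, "ax": 0, "ay": 0, "az": 0, "hand": 0.45}, {"dx": 1, "dy": -0.08, "dz": 0, "ax": 0, "ay": 0, "az": 0, "hand": 0.45}, {"dx": 1, "dy": -0.08, "dz": 0, "ax": 0, "ay": 0, "az": 0, "hand": 0.45}])

```text
t: 35.95
eef_pos: [0.4347, 0.0425, 0.1631]
tool_rot: [0.743, 0.669, -0.0, -0.0]
wrist_force: [-0.0, -0.2, -3.0]
gripper_width: 0.0557
```

Request:
servo_tool(targets=[{"dx": 1, "dy": -0.08, "dz": 0, "ax": 0, "ay": 0, "az": 0, "hand": 0.45}, {"dx": 1, "dy": -0.08, "dz": 0, "ax": 0, "ay": 0, "az": 0, "hand": 0.45}, {"dx": 1, "dy": -0.08, "dz": 0, "ax": 0, "ay": 0, "az": 0, "hand": 0.45}, {"dx": 1, "dy": -0.08, "dz": 0, "ax": 0, "ay": 0, "az": 0, "hand": 0.45}, {"dx": 1, "dy": -0.08, "dz": 0, "ax": 0, "ay": 0, "az": 0, "hand": 0.45}])

```text
t: 36.58
eef_pos: [0.4376, 0.1676, 0.163]
tool_rot: [0.743, 0.669, -0.0, -0.0]
wrist_force: [0.8, -0.0, -3.2]
gripper_width: 0.0553
```

Request:
servo_tool(targets=[{"dx": 1, "dy": -0.08, "dz": 0, "ax": 0, "ay": 0, "az": 0, "hand": 0.45}, {"dx": 1, "dy": -0.08, "dz": 0, "ax": 0, "ay": 0, "az": 0, "hand": 0.45}, {"dx": 0.6, "dy": -0.08, "dz": 0, "ax": 0, "ay": 0, "az": 0, "hand": 0.45}, {"dx": 0.3, "dy": 0, "dz": 0, "ax": 0, "ay": 0, "az": 0, "hand": 0.45}, {"dx": 0, "dy": 0, "dz": 0, "ax": 0, "ay": 0, "az": 0, "hand": 0.45}])

```text
t: 37.2
eef_pos: [0.4403, 0.2387, 0.1632]
tool_rot: [0.743, 0.669, -0.0, -0.0]
wrist_force: [0.4, -0.5, -3.0]
gripper_width: 0.055
```

```bash
python3 - <<'E'
from h import *
st(); go(437.2,242.4,10.4,84)
E
```

```text
t 37.2 pos [440.3 238.7 163.2] yaw 84.0 zax [-3.e-04 -2.e-04 -1.e+00] F [ 0.4 -0.5 -3. ] w 55.0
dx 0.13 dy -0.14 dz 6.11 az 0.0
```

Request:
servo_tool(targets=[{"dx": 0.13, "dy": -0.14, "dz": 0.5, "ax": 0, "ay": 0, "az": 0, "hand": 0.45}, {"dx": 0, "dy": 0, "dz": 1, "ax": 0, "ay": 0, "az": 0, "hand": 0.45}, {"dx": 0, "dy": 0, "dz": 1, "ax": 0, "ay": 0, "az": 0, "hand": 0.45}, {"dx": 0, "dy": 0, "dz": 1, "ax": 0, "ay": 0, "az": 0, "hand": 0.45}, {"dx": 0, "dy": 0, "dz": 1, "ax": 0, "ay": 0, "az": 0, "hand": 0.45}])

```text
t: 37.83
eef_pos: [0.4369, 0.2417, 0.0494]
tool_rot: [0.744, 0.669, -0.0, -0.0]
wrist_force: [0.3, -0.2, -3.4]
gripper_width: 0.0555
```

Request:
servo_tool(targets=[{"dx": 0, "dy": 0, "dz": 0.7, "ax": 0, "ay": 0, "az": 0, "hand": 0.45}, {"dx": 0, "dy": 0, "dz": 0.4, "ax": 0, "ay": 0, "az": 0, "hand": 0.45}, {"dx": 0, "dy": 0, "dz": 0, "ax": 0, "ay": 0, "az": 0, "hand": 0.45}, {"dx": 0, "dy": 0, "dz": 0, "ax": 0, "ay": 0, "az": 0, "hand": 0.45}])

```text
t: 38.33
eef_pos: [0.4377, 0.2423, 0.0238]
tool_rot: [0.743, 0.669, 0.0, 0.0]
wrist_force: [0.1, 0.6, -3.2]
gripper_width: 0.0552
```

```bash
python3 - <<'E'
from h import *
st(); go(437.2,242.4,10.4,84)
E
```

```text
t 38.33 pos [437.7 242.3  23.8] yaw 83.97 zax [ 1.e-03  3.e-04 -1.e+00] F [ 0.1  0.6 -3.2] w 55.2
dx 0.0 dy -0.02 dz 0.54 az -0.0
```

Request:
servo_tool(targets=[{"dx": 0, "dy": -0.02, "dz": 0.3, "ax": 0, "ay": 0, "az": 0, "hand": 0.45}, {"dx": 0, "dy": 0, "dz": 0.15, "ax": 0, "ay": 0, "az": 0, "hand": 0.45}, {"dx": 0, "dy": 0, "dz": 0, "ax": 0, "ay": 0, "az": 0, "hand": 0.45}])

```text
t: 38.7
eef_pos: [0.4367, 0.2422, 0.0118]
tool_rot: [0.743, 0.669, -0.0, -0.0]
wrist_force: [-0.8, 0.0, -2.7]
gripper_width: 0.0552
```

Request:
servo_tool(targets=[{"dx": 0, "dy": 0, "dz": 0.04, "ax": 0, "ay": 0, "az": 0, "hand": 0.45}, {"dx": 0, "dy": 0, "dz": 0, "ax": 0, "ay": 0, "az": 0, "hand": 0.45}])

```text
t: 38.95
eef_pos: [0.4369, 0.2423, 0.0111]
tool_rot: [0.743, 0.669, 0.0, 0.0]
wrist_force: [-0.3, 0.4, -2.9]
gripper_width: 0.0551
```

Request:
servo_tool(targets=[{"dx": 0, "dy": 0, "dz": 0.04, "ax": 0, "ay": 0, "az": 0, "hand": 0.45}, {"dx": 0, "dy": 0, "dz": 0, "ax": 0, "ay": 0, "az": 0, "hand": 0.45}])

```text
t: 39.2
eef_pos: [0.437, 0.2423, 0.0104]
tool_rot: [0.743, 0.669, 0.0, 0.0]
wrist_force: [-0.7, -0.3, 1.3]
gripper_width: 0.0549
```

Request:
servo_tool(targets=[{"dx": 0, "dy": 0, "dz": 0.02, "ax": 0, "ay": 0, "az": 0, "hand": 0.45}, {"dx": 0, "dy": 0, "dz": -0.02, "ax": 0, "ay": 0, "az": 0, "hand": 0.65}, {"dx": 0, "dy": 0, "dz": 0, "ax": 0, "ay": 0, "az": 0, "hand": 0.8}, {"dx": 0, "dy": 0, "dz": 0, "ax": 0, "ay": 0, "az": 0, "hand": 0.95}, {"dx": 0, "dy": 0, "dz": -0.3, "ax": 0, "ay": 0, "az": 0, "hand": 1}])

```text
t: 39.83
eef_pos: [0.4367, 0.2422, 0.0175]
tool_rot: [0.743, 0.669, -0.0, -0.0]
wrist_force: [-0.0, -0.1, 0.0]
gripper_width: 0.0857
```

Request:
servo_tool(targets=[{"dx": 0, "dy": 0, "dz": -1, "ax": 0, "ay": 0, "az": 0, "hand": 1}, {"dx": 0, "dy": 0, "dz": -1, "ax": 0, "ay": 0, "az": 0, "hand": 1}, {"dx": 0, "dy": 0, "dz": -1, "ax": 0, "ay": 0, "az": 0, "hand": 1}, {"dx": 0, "dy": 0, "dz": -1, "ax": 0, "ay": 0, "az": 0, "hand": 1}, {"dx": 0, "dy": 0, "dz": -1, "ax": 0, "ay": 0, "az": 0, "hand": 1}])

```text
t: 40.45
eef_pos: [0.4367, 0.2423, 0.1439]
tool_rot: [0.743, 0.669, 0.0, 0.0]
wrist_force: [0.2, 0.4, -0.5]
gripper_width: 0.0855
```

Request:
servo_tool(targets=[{"dx": 0, "dy": 0, "dz": -1, "ax": 0, "ay": 0, "az": 0, "hand": 1}, {"dx": -0.5, "dy": 0, "dz": -1, "ax": 0, "ay": 0, "az": 0, "hand": 1}, {"dx": -0.5, "dy": 0, "dz": -1, "ax": 0, "ay": 0, "az": 0, "hand": 1}, {"dx": 0, "dy": 0, "dz": -0.6, "ax": 0, "ay": 0, "az": 0, "hand": 1}, {"dx": 0, "dy": 0, "dz": 0, "ax": 0, "ay": 0, "az": 0, "hand": 1}])

```text
t: 41.08
eef_pos: [0.4345, 0.2174, 0.2337]
tool_rot: [0.743, 0.669, 0.001, 0.001]
wrist_force: [0.9, -0.2, -0.1]
gripper_width: 0.0852
```

```bash
cat > chk.py <<'E'
from m3 import *
st()
im,d,m,P,W=slices('wE','wrist',(380,500,120,360),[(30,46)])
# mat outline incl. tin: non-green dark or tall region
g=((im.max(-1)<45)|(W[...,2]>25))&(abs(W[...,0]-437)<70)&(abs(W[...,1]-242)<110)
q,l,s,_=cv2.connectedComponentsWithStats((g&(im.max(-1)<45)).astype(np.uint8))
pts=np.argwhere(g&(im.max(-1)<45)&(W[...,2]<15))[:,::-1]
p=(ray(pts,m,P,.004)[:,:2]*1000).astype(np.float32);t=cv2.minAreaRect(p);print('long mat',t)
slices('sE','scene',(480,700,-290,280),[(36,56)])
mm=arm.camera_model('scene');PP=np.array(mm['pose'])
a=cv2.imread('pics/wE.png');b=cv2.imread('pics/sE.png')
cv2.imwrite('pics/vE.png',np.vstack([a[:300],cv2.resize(b[140:320,140:524],(640,300))]))
E
python3 chk.py
```

```text
t 41.08 pos [434.5 217.4 233.7] yaw 83.98 zax [ 2.6e-03  6.0e-04 -1.0e+00] F [ 0.9 -0.2 -0.1] w 85.2
(30, 46) [ 289   65   61  154 8814] med [437.7 249.4  38.4] rect [437.2 242.4] [148.9  56.1] 84.1 circ [437.2 242.6] 78.9 [ 98. 105.  97.]
long mat ((436.6383056640625, 243.02114868164062), (175.56825256347656, 82.95289611816406), 84.04583740234375)
(36, 56) [326 217  19  19 275] med [539.5  -2.8  45.2] rect [538.1  -2.8] [42.4 43.1] 38.0 circ [537.9  -1.8] 22.8 [154. 151. 144.]
(36, 56) [225 253  24  22 399] med [ 631.6 -222.7   45.1] rect [ 630.3 -223.8] [44.6 45.1] 79.8 circ [ 631.1 -223.2] 29.7 [117.  89.  55.]
(36, 56) [429 258  14  14 153] med [636.2 218.5  51.5] rect [634.7 220. ] [27.5 28.8] 3.1 circ [634.7 220.8] 15.7 [110. 110. 110.]
```

View pics/vE.png

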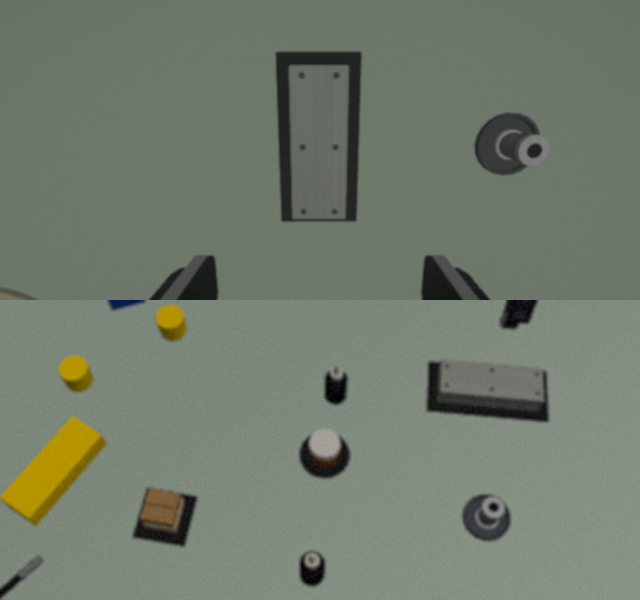

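The tin is centred and parallel on the long mat at (320,140). The carton, jar and grip are in place, and both inks stand where they were.

```bash
python3 -c "
from station import arm
print(arm.close_job(), arm.sense()['t'])"
```

```text
the job is handed in; nothing more can be done
the job is handed in; nothing more can be done
```

I took the stack down in order: the grip into the dish, the jar onto the round mat, the carton onto the square mat, and last the cleared tin onto the long mat. Each piece was lowered until light contact (about 1–11 N) before release. The job was handed in at about 41 s, with the gripper open and clear of everything.

| Item | Off centre | Alignment | How it was checked |
|---|---|---|---|
| Tin | within about 1 mm | within 0.1° of the mat | wrist camera |
| Carton | about 1–2 mm | within about 0.5° of the mat | scene camera |
| Jar | about 1–2 mm | round, none needed | scene camera |
| Grip | about 2 mm | standing upright | scene camera |

Both ink bottles and the look-alikes appear untouched in the last picture. I did not measure their positions again.

The scene and side cameras disagreed with the wrist camera by 2–4 mm. I used the wrist camera's values for placing, because they matched where the jaws actually closed.

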